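# Mount the mast foot on the faceting machine's carriage and run it in

### The job

Pick up the mast (the loose holed metal plate with the blue post) and lower it gently over the two brass pins of the carriage, where the carriage now stands at the outer end of its slot, letting go only once the plate lies flush on it. Then push the carriage, with the mast on it, along the slot towards the grinding lap until it reaches the end of its travel. Leave the other loose things on the bench where they are.

Things in the scene. Friction and masses are not known exactly. Their poses are not given: they have to be found in the camera images.
- mast: Loose mast, 0.3 to 0.6 kg, upright on the table: aluminium foot plate 112 (x) by 62 (y) by 10 mm with 13 mm through holes at x = +40 and -40, y = 0; in its middle a square blue post 24 by 24 mm, sides parallel to the plate's, 22 to 88 mm above the underside, on a 42 mm brass collar. Origin: centre of the plate's underside, z up. Fits either way round. In front of the machine or to its right.
- seat (a point): Centre of the carriage's flat top: the mast's origin belongs here. The carriage is a dark steel slab on the white deck, 125 mm along x, y = -54 to +36 mm, 14 mm thick, with two brass pins 10 mm in diameter, 20 mm high, tops chamfered, at x = +40 and -40, y = 0. y points along the slot towards the lap, the way the carriage slides; z up. Moves with the carriage.
- lug (a point): Middle of the outer face of the carriage's orange push lug, an upright block 50 mm wide (x), 12 mm thick (y), 30 mm high above the carriage's top. This point lies at y = -54, z = +20 mm in the seat frame, 34 mm above the deck. The lug clears the seated plate by 11 mm. Push here towards +y. Axes as those of the seat.
- carriage (a joint): Travel of the carriage along its slot in m: 0 at the outer end, 0.12 at the inner stop beside the lap's pan. It slides with about 3 N of friction and stays where it is left.
- machine: Faceting machine, fixed: white deck 200 (x) by 480 (y) by 60 mm high; origin at the centre of its underside. On the deck a grey pan 192 mm across with the steel lap in it, centred at y = +130 mm, rim 102 mm above the table; a black drip tank on a rod, 250 mm high, at x = 50 to 85, y = 225 mm. The slot runs along y at x = -20 mm.
- dop_block: Wooden block 90 by 50 by 30 mm with four brass dops standing in it, 62 mm high in all; loose bystander; origin at the centre of its underside.
- jar: Amber jar, 52 mm in diameter, 60 mm high; loose bystander; origin at the centre of its underside.
- gem_tray: Black divided tray 100 by 140 by 22 mm; loose bystander; origin at the centre of its underside.
- spare_lap: Steel disc 130 mm in diameter, 10 mm thick, lying flat; loose bystander; origin at the centre of its underside.
- screwdriver: Screwdriver lying on the table; loose bystander; its x runs from handle to tip.
- loupe: Folding loupe lying on the table, 71 mm long, 22 mm high; loose bystander; origin under the lens.
There are look-alikes about, which are no part of the job. What is meant by the mast is not pink or turquoise, and is the larger of those in its own colour.

How it is judged:
By the outcome, as a careful person would: the job done as asked, in the order asked, and still so for the second after the job is handed in, with the robot touching nothing.
It also fails if it takes over 58 s, if anything falls off the work surface, if the arm or the gripper's body presses on something with over 40 N, if the wrist force passes 120 N, or if a joint passes its speed limit or range.

### The arm

A 6-joint arm with a two-finger parallel gripper is mounted at the origin on the work surface. World frame = base frame: x ahead of the robot, y to its left, z up, the work surface at z = 0. Lengths are in mm, angles in rad, forces in N, time in s.
With the tool pointing down it reaches from about 300 to 775 mm from the base axis. Payload 14.6 kg.
Tool frame: the origin (TCP) lies between the finger pads; the fingertips stand 22 mm ahead of it and the grasp point (between the pads) lies 3 mm ahead of it (manip.tcp_to_tips is the distance from the TCP to the fingertips, in mm); y points along the fingers, z is the direction in which the jaws open and shut, and the axes are right-handed (so a half turn about y gives the same grasp; the last joint's range is limited). The gripper opens to 94 mm and grips with 3 to 60 N. Pads are 16 mm wide; open, the fingers measure 119 mm over their backs; the gripper's body (75 mm by 177 mm) begins 78 mm behind the grasp point.
Start: joints at [-1.204, 0.3, 1.521, -0, 1.321, -0.067], TCP at [231.169, -499.049, 188.646] pointing down, gripper open.
Joint ranges: [-3.03, 3.03], [-0.79, 2.21], [0.23, 2.52], [-1.04, 4.18], [0, 3.07], [-2.55, 2.55]. Speed limits (rad/s): [2.22, 2.22, 2.57, 3.14, 3.14, 3.14].

### API

Orientations are given as [roll, pitch, yaw] about the fixed x, y, z axes, in that order (R = Rz(yaw) Ry(pitch) Rx(roll)).
In Python, from cell import manip gives the robot as it stands.
- The arm moves only by the shell command python3 -m jog 'ROWS' [OPENING] [FORCE]. ROWS is JSON, one flat list of numbers, 6 for each row, row after row: the shift along the tool's x, y, z in mm, then the turn, a rotation vector about the tool's x, y, z in degrees. A call has 1 to 10 rows; each row is the pose to reach, as a shift and turn from the pose commanded when the call began, along the tool's axes at that moment; what a row does not reach only later rows make up. A row lasts 1/12 s, in which the tool goes at most 41.7 mm and 7.16 degrees, less where a joint would pass 70% of its speed; a pose out of reach is approached as far as the arm can. A call with a gripper value outside its range is refused whole. OPENING is the finger opening in mm, from 0 to 94, set as the call begins (- or left out, the last holds). The fingers move at their own pace and stop on an object; FORCE is the grip in N (left out, the last holds). Time passes only in rows, so rows that repeat a pose let the fingers close. It gives the time, the measured TCP pose, the force and the opening at its end, in the units of the state.
- manip.read_state(): the state, without advancing time (a new reading comes with each control period).
- manip.camera(name): name is "scene" or "top" or "wrist"; returns a dict with "img" (384x512x3 uint8, red, green, blue), "intrinsics" (3x3 intrinsics, pixels), "origin" and "orientation" of the camera in the world. Camera axes: x right, y down, z forward; pixel columns grow to the right and rows downward; lengths in mm; the calibration is good to about 2 mm. A picture is of the moment at which its call begins. There is no depth.
- manip.sign_off(): hands the job in, once; it reports no verdict.
Trained networks look in a picture, given as the dict that the camera call returned (one of the last four; its "shot" number tells which), for a name from the list of things; names that differ only in an ending like _2 or _b are one class to them, and where a whole thing is asked for, a point or a joint stands for the part that bears it (a point fixed in the world has none). Each returns a list of dicts, best first, with "score" (0 to 1); they miss things now and then, are a little off and sometimes report something else, mostly with a low value. They report only what shows in the picture. A call takes as long as a camera call. They do not tell look-alikes from the thing itself.
- manip.masks_of(thing, picture): "pixels" (384x512 bool, what is visible of it) and "xy" ([column, row] in pixels, amid what is visible of it).
- manip.tip_of(thing, picture): "xy" ([column, row] in pixels: a listed point, or the origin of a listed thing).
The state is a dict: "clock": time; "joints": joint angles; "qd": joint speeds; "effort": joint torques, N m; "eef_pos": TCP position; "eef_rot": TCP orientation; "wrist_force": force on the tool from outside, world axes, zero at the start; "moment": the same for the moment, N m; "finger_gap": finger opening in mm.
Only numpy, scipy, OpenCV 4.12 (cv2) and the standard library are available. Lean on these libraries where they do the work, as an engineer would, in place of code of your own. Each camera call takes 0.05 s, during which the arm holds its last target.

## Working session

There is one attempt and no reset: what is moved stays moved. The work goes in short steps, Python scripts to look and compute and a shell command to move; the robot and the scene stay as the last step left them, time stands still between calls to the robot, and variables do not carry over. Pictures are saved under pics/ and viewed, and the job is handed in when it is done.

```bash
ls; mkdir -p pics; cat > h.py <<'E'
import numpy as np, cv2
from cell import manip
from scipy.spatial.transform import Rotation as R
def save(p,n): cv2.imwrite(f'pics/{n}.png',p['img'][:,:,::-1])
def ray(p,xy):
    K=np.array(p['intrinsics']);o=np.array(p['origin'],float);M=np.array(p['orientation'],float)
    if M.shape!=(3,3): M=R.from_euler('xyz',M).as_matrix()
    d=M@np.linalg.inv(K)@np.array([xy[0],xy[1],1.]);return o,d
def onz(p,xy,z):
    o,d=ray(p,xy);return o+d*(z-o[2])/d[2]
def proj(p,X):
    K=np.array(p['intrinsics']);o=np.array(p['origin'],float);M=np.array(p['orientation'],float)
    if M.shape!=(3,3): M=R.from_euler('xyz',M).as_matrix()
    c=(np.atleast_2d(X)-o)@M; q=c@K.T; return q[:,:2]/q[:,2:]
E
python3 - <<'E'
from h import *
for n in ['scene','top']:
    p=manip.camera(n); save(p,n+'0'); print(n,p['origin'],p['orientation'],p['intrinsics'])
    for t in ['mast','seat','lug','machine']:
        print(t,[(np.round(d['xy'],1),round(d['score'],2)) for d in manip.tip_of(t,p)][:5])
    print([(np.round(d['xy'],1),round(d['score'],2),d['pixels'].sum()) for d in manip.masks_of('mast',p)])
s=manip.read_state(); print(s)
E
```

```text
pics
scene [1434.39000558 -411.67623153  746.69743532] [-2.17197266 -0.01862568  1.14584239] [[397.08736943   0.         261.90902912]
 [  0.         397.08736943 184.81058765]
 [  0.           0.           1.        ]]
mast [(array([178.1, 189.8]), 0.83), (array([ 87.5, 235.2]), 0.79), (array([154.1, 222.5]), 0.68), (array([198.5, 219.3]), 0.58)]
seat [(array([272.8, 214. ]), 0.59), (array([314.8, 221.9]), 0.16)]
lug [(array([254.4, 210.1]), 0.72)]
machine [(array([317.8, 221.5]), 0.72)]
[(array([201. , 216.1]), 0.94, np.int64(399)), (array([ 88.8, 233.7]), 0.94, np.int64(978)), (array([150.9, 219.7]), 0.93, np.int64(732)), (array([177.2, 183.6]), 0.93, np.int64(356)), (array([271.1, 214.8]), 0.31, np.int64(1094))]
top [ 230.16795254    3.01755893 1458.58103519] [-2.92256681 -0.00332003 -1.47558036] [[451.43148239   0.         250.20397269]
 [  0.         451.43148239 192.74436183]
 [  0.           0.           1.        ]]
mast [(array([407.5, 229.3]), 0.89), (array([312.5, 207.5]), 0.8), (array([356.2, 218.7]), 0.71), (array([315.4, 255.8]), 0.57)]
seat [(array([272.6, 150.6]), 0.
[... 225 characters left out ...]
([356.7, 216.9]), 0.68, np.int64(672))]
{'clock': 0.6, 'joints': array([-1.20361310e+00,  2.99880639e-01,  1.52101349e+00,  3.27757108e-06,
        1.32070621e+00, -6.66041208e-02]), 'qd': array([-0.00211869, -0.00063839,  0.00166869,  0.0006387 ,  0.00090134,
        0.00129432]), 'effort': array([ 1.23465734e-04, -5.31480253e+01, -3.52826858e+01,  7.08085578e-02,
        2.13401020e-02,  1.50119422e-05]), 'eef_pos': array([ 231.16073908, -499.04521292,  188.65049165]), 'eef_rot': array([-1.57080379e+00,  3.68018097e-06, -2.70780611e+00]), 'wrist_force': array([ 0.51528234, -0.12311094, -0.15062793]), 'moment': array([-0.0132527 , -0.04209812, -0.05521406]), 'finger_gap': 94.51446988146805}
```

View images.

```bash
python3 - <<'E'
import cv2
a=cv2.imread('pics/top0.png');cv2.imwrite('pics/topc.png',cv2.resize(a[110:300,200:460],None,fx=3,fy=3,interpolation=cv2.INTER_CUBIC))
a=cv2.imread('pics/scene0.png');cv2.imwrite('pics/scenec.png',cv2.resize(a[140:280,50:370],None,fx=2.5,fy=2.5,interpolation=cv2.INTER_CUBIC))
E
```

```text
(no output)
```

View pics/topc.png

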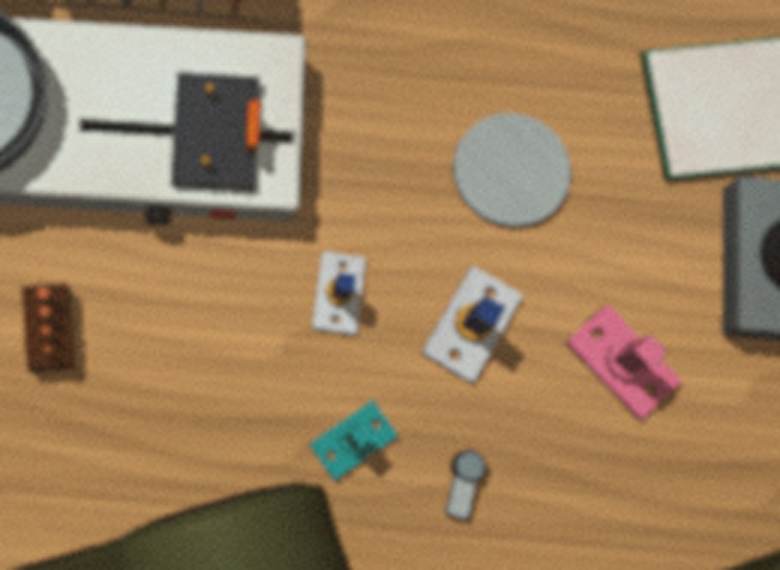

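View pics/scenec.png

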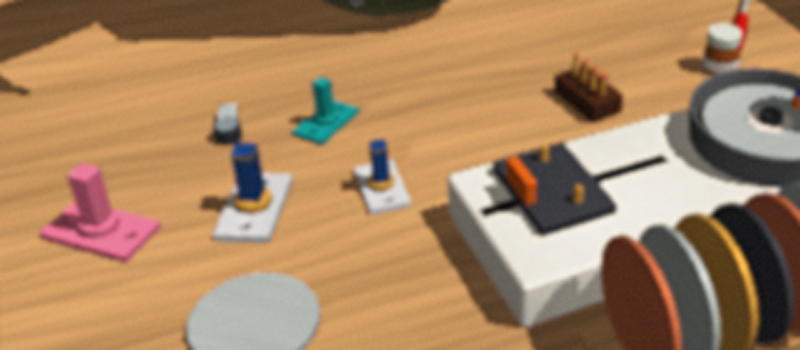

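View pics/scene0.png

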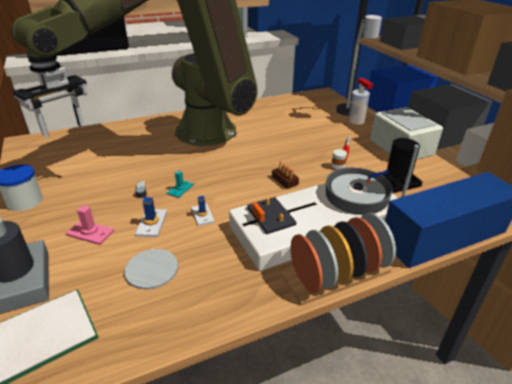

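```bash
python3 - <<'E'
from h import *
p=manip.camera('top'); q=manip.camera('scene')
def cr(x,y): return ((x+.5)/3-.5+200,(y+.5)/3-.5+110)
h=[onz(p,cr(490,292),10),onz(p,cr(455,353),10)]
pn=[onz(p,cr(210,88),94),onz(p,cr(205,160),94)]
for n,a in (('holes',h),('pins',pn)):
    d=a[0]-a[1];print(n,np.round(a,1),'mid',np.round((a[0]+a[1])/2,1),'dist',np.linalg.norm(d),'ang',np.degrees(np.arctan2(d[1],d[0])))
    print('scene proj',proj(q,a))
def mk(pc,s):return onz(pc,s['xy'],0)
m=manip.masks_of('mast',p)
for d in m:
  u8=d['pixels'].astype('uint8');r=cv2.minAreaRect(cv2.findNonZero(u8));print(np.round(d['xy']),r)
print('lug',onz(p,manip.tip_of('lug',p)[0]['xy'],94))
print('machine', [np.round(onz(p,d['xy'],0)) for d in manip.tip_of('machine',p)][:1],'seat',onz(p,manip.tip_of('seat',p)[0]['xy'],74))
w=manip.camera('wrist');save(w,'w0');print(w['origin'],w['orientation'])
s=manip.read_state();M=R.from_euler('xyz',s['eef_rot']).as_matrix();print(np.round(M,3))
print('cam in tool',M.T@(np.array(w['origin'])-s['eef_pos']))
E
```

```text
holes [[ 539.4 -342.5   10. ]
 [ 468.9 -307.6   10. ]] mid [ 504.1 -325.1   10. ] dist 78.70935220572193 ang -26.284395539595963
scene proj [[147.50373837 229.70274387]
 [154.72622055 212.18891232]]
pins [[713.3 -17.6  94. ]
 [633.7 -19.2  94. ]] mid [673.5 -18.4  94. ] dist 79.62184685802144 ang 1.145708197580886
scene proj [[280.73498178 213.53599412]
 [267.41144116 197.19922928]]
[356. 218.] ((357.39703369140625, 217.33824157714844), (19.207839965820312, 33.09922790527344), 30.963756561279297)
[313. 208.] ((313.042724609375, 207.0516815185547), (14.316173553466797, 25.788074493408203), 5.440331935882568)
[317. 258.] ((317.5860595703125, 255.9020233154297), (14.167000770568848, 25.61444664001465), 55.304840087890625)
lug [681.9250022  -77.25668272  94.        ]
machine [array([696., 125.,   0.])] seat [686.79664792 -21.863237    74.        ]
[ 294.36491691 -468.97375082  384.06113675] [ 2.89411967e+00 -5.03987388e-04 -1.13705580e+00]
[[-0.907 -0.     0.42 ]
 [-0.42   0.    -0.907]
 [-0.    -1.    -0.   ]]
cam in tool [ -69.98537613 -195.43552569   -0.72508837]
```

View pics/w0.png

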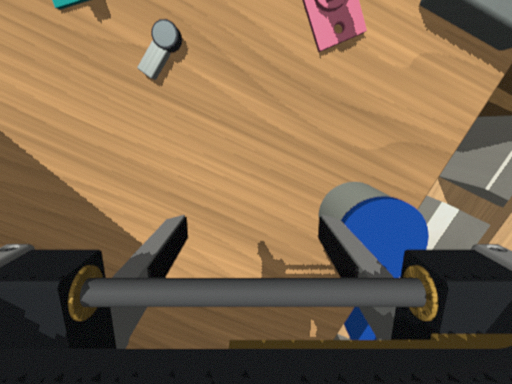

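The one meant is the blue-post mast at top (356,217), the larger of the two blue ones. The smaller blue one is at (314,209), the pink one at (406,230) and the turquoise one at (315,256). The holes measure 79 mm apart, which fits the 80 given. I'll move to a viewing pose, look with the wrist camera and confirm it in a crop.

```bash
cat >> h.py <<'E'
def goto(pos,yawz,s=None):
    """shift/turn in tool axes to reach tcp pos with vertical tool, jaw axis (tool z) at world angle yawz deg"""
    s=s or manip.read_state();M=R.from_euler('xyz',s['eef_rot']).as_matrix()
    a=np.radians(yawz);z=np.array([np.cos(a),np.sin(a),0]);y=np.array([0,0,-1.]);T=np.c_[np.cross(y,z),y,z]
    return np.round(M.T@(np.array(pos)-s['eef_pos']),1),np.round(np.degrees(R.from_matrix(M.T@T).as_rotvec()),1)
E
python3 - <<'E'
from h import *
w=manip.camera('wrist');s=manip.read_state();M=R.from_euler('xyz',s['eef_rot']).as_matrix()
off=M.T@(onz(w,(256,110),20)-s['eef_pos']);print('view off tool',off)
a=np.radians(-26.3);z=np.array([np.cos(a),np.sin(a),0]);y=np.array([0,0,-1.]);T=np.c_[np.cross(y,z),y,z]
pos=np.array([504,-325,20])-T@off;print(pos);print(goto(pos,-26.3))
E
```

```text
view off tool [-88.95980119 168.65538966   3.99545689]
[ 461.00260206 -402.98098277  188.65538966]
(array([-248.9,    0. ,    9.4]), array([  0. , -38.8,  -0. ]))
```

```bash
python3 -m jog '[-249,0,9.4,0,-38.8,0, -249,0,9.4,0,-38.8,0, -249,0,9.4,0,-38.8,0, -249,0,9.4,0,-38.8,0, -249,0,9.4,0,-38.8,0, -249,0,9.4,0,-38.8,0, -249,0,9.4,0,-38.8,0, -249,0,9.4,0,-38.8,0, -249,0,9.4,0,-38.8,0, -249,0,9.4,0,-38.8,0]' 60
python3 - <<'E'
from h import *
w=manip.camera('wrist');save(w,'w1')
print([(np.round(d['xy'],1),round(d['score'],2)) for d in manip.tip_of('mast',w)])
E
```

```text
clock: 1.83
eef_pos: [460.1, -403.6, 188.7]
eef_rot: [-1.571, -0.0, -2.032]
wrist_force: [-0.5, -0.8, 1.3]
finger_gap: 60.3
[(array([287. , 217.7]), 0.75), (array([254.4, 108.9]), 0.73), (array([121.8,  72.3]), 0.67)]
```

View pics/w1.png

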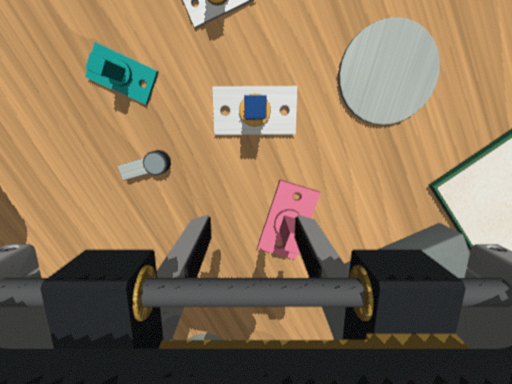

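The large blue mast is at (255,109), square to the view, with holes at about (226,110) and (285,110).

```bash
python3 - <<'E'
from h import *
w=manip.camera('wrist');im=w['img'].astype(int)
d=min(manip.masks_of('mast',w),key=lambda d:np.hypot(d['xy'][0]-255,d['xy'][1]-109))
print(d['xy'],d['pixels'].sum())
m=d['pixels']|(cv2.morphologyEx(d['pixels'].astype('uint8'),cv2.MORPH_CLOSE,np.ones((15,15)))>0)
r=cv2.minAreaRect(cv2.findNonZero(m.astype('uint8')));print('rect',r);c=np.array([onz(w,x,10) for x in cv2.boxPoints(r)]);print('plate centre',c.mean(0),'sides',np.linalg.norm(c[0]-c[1]),np.linalg.norm(c[1]-c[2]),[np.degrees(np.arctan2(*(c[i+1]-c[i])[1::-1])) for i in (0,1)])
H=[]
for cx in (225.5,285):
    x0=int(cx)-9;g=im[101:120,x0:x0+19].sum(2);wt=np.clip(500-g,0,None).astype(float)
    yy,xx=np.mgrid[101:120,x0:x0+19];p=(np.sum(xx*wt)/wt.sum(),np.sum(yy*wt)/wt.sum());H.append(onz(w,p,9));print('hole',p,H[-1])
v=H[1]-H[0];print('mid',(H[0]+H[1])/2,np.linalg.norm(v),np.degrees(np.arctan2(v[1],v[0])))
b=(im[:,:,2]>im[:,:,0]+50)&(im[:,:,2]>110);b[:60]=0;b[180:]=0
r=cv2.minAreaRect(cv2.findNonZero(b.astype('uint8')));print('post',r,onz(w,r[0],88))
a=w['img'][60:190,170:340,::-1];cv2.imwrite('pics/w1c.png',cv2.resize(a,None,fx=4,fy=4,interpolation=cv2.INTER_CUBIC))
E
```

```text
[253.4, 109.1] 3912
rect ((254.8520050048828, 109.91635131835938), (48.5789909362793, 85.07357788085938), 89.01223754882812)
plate centre [ 501.94626773 -324.67703976   10.        ] sides 112.09578949220396 62.61792007977775 [np.float64(-25.52421056383207), np.float64(-113.05903025428036)]
hole (np.float64(224.66940468445023), np.float64(108.97145413142485)) [ 466.39518821 -304.81448204    9.        ]
hole (np.float64(284.4453587278106), np.float64(108.48335798816568)) [ 538.8214781  -340.15632135    9.        ]
mid [ 502.60833316 -322.4854017     9.        ] 80.58916225555429 -26.010976538601014
post ((175.30770874023438, 91.53846740722656), (185.93630981445312, 38.590553283691406), 15.255118370056152) [ 433.29379732 -273.67059935   88.        ]
```

View pics/w1c.png

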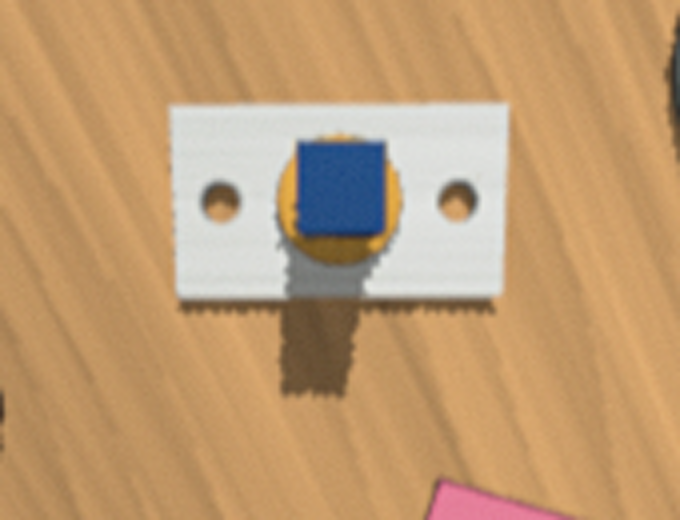

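Confirmed: blue post, plate 112 x 63 mm as measured, centre (502,-324.6), angle -26°. Next I descend onto it.

```bash
python3 - <<'E'
from h import *
print(goto((502,-324.6,188.7),-26),goto((502,-324.6,63),-26))
E
```

```text
(array([-89.2,   0.2,   2.2]), array([-0. , -0.4,  0. ])) (array([-89.3, 125.9,   2.1]), array([-0. , -0.4,  0. ]))
```

```bash
python3 -m jog '[-45,0,1,0,-0.4,0, -89.2,0,2.2,0,-0.4,0, -89.2,0,2.2,0,-0.4,0, -89.2,0,2.2,0,-0.4,0, -89.2,40,2.2,0,-0.4,0, -89.2,75,2.2,0,-0.4,0, -89.2,100,2.2,0,-0.4,0, -89.2,125.7,2.2,0,-0.4,0, -89.2,125.7,2.2,0,-0.4,0, -89.2,125.7,2.2,0,-0.4,0]' 60
python3 - <<'E'
from h import *
save(manip.camera('scene'),'s1');w=manip.camera('wrist');save(w,'w2')
a=cv2.imread('pics/s1.png')[150:280,80:280];b=cv2.imread('pics/w2.png')
cv2.imwrite('pics/c2.png',np.hstack([cv2.resize(a,(460,300)),cv2.resize(b,(340,300))]))
E
```

```text
clock: 2.87
eef_pos: [501.7, -324.8, 62.7]
eef_rot: [-1.572, 0.0, -2.025]
wrist_force: [0.8, -0.3, 0.8]
finger_gap: 59.8
```

View pics/c2.png

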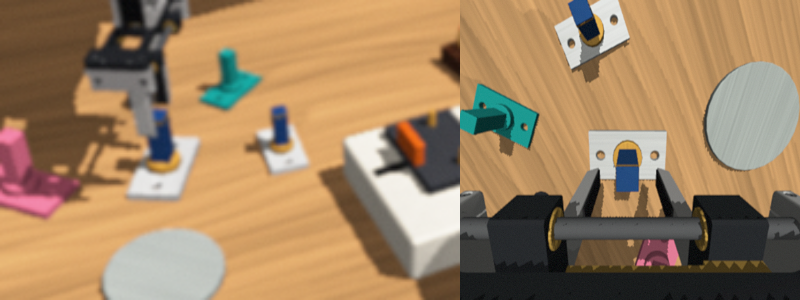

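The post stands between the fingers. I'll close on it, then lift.

```bash
python3 -m jog '[0,0,0,0,0,0, 0,0,0,0,0,0, 0,0,0,0,0,0, 0,0,0,0,0,0, 0,0,0,0,0,0, 0,0,0,0,0,0, 0,0,0,0,0,0, 0,0,0,0,0,0]' 0 45
python3 -m jog '[0,-10,0,0,0,0, 0,-40,0,0,0,0, 0,-75,0,0,0,0, 0,-110,0,0,0,0, 0,-140,0,0,0,0, 0,-160,0,0,0,0, 0,-160,0,0,0,0, 0,-160,0,0,0,0]'
python3 - <<'E'
from h import *
w=manip.camera('wrist');save(w,'w3')
w=manip.camera('top');save(w,'t3')
def cr(x,y): return ((x+.5)/3-.5+200,(y+.5)/3-.5+110)
# hover beside seat: view offset
s=manip.read_state();print(s['eef_pos'],s['wrist_force'])
print(goto((673.5,-18.4,222.7),1.5))
E
```

```text
clock: 3.63
eef_pos: [502.7, -324.0, 63.1]
eef_rot: [-1.571, -0.0, -2.024]
wrist_force: [-0.0, 0.0, 1.2]
finger_gap: 23.3
clock: 4.3
eef_pos: [502.6, -323.9, 223.0]
eef_rot: [-1.57, -0.0, -2.024]
wrist_force: [0.4, -0.1, -4.4]
finger_gap: 23.0
[ 502.01139802 -323.5161578   220.81694056] [ 0.46815558 -0.07957394 -3.34301539]
(array([-349.4,   -1.7,   20.7]), array([  0.2, -27.4,  -0.1]))
```

View pics/w3.png

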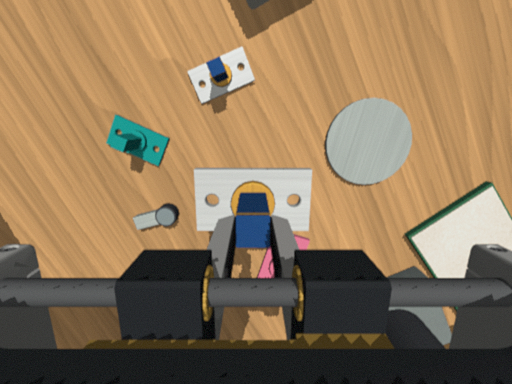

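```bash
python3 - <<'E'
from h import *
print(goto((673.5,-125,221),1.5))
E
```

```text
(array([-2.535e+02, -2.000e-01,  6.730e+01]), array([  0.2, -27.4,  -0.1]))
```

```bash
python3 -m jog '[-20,0,5,0,-4,0, -50,0,13,0,-8,0, -85,0,22,0,-12,0, -120,0,32,0,-16,0, -155,0,41,0,-20,0, -190,0,50,0,-24,0, -220,0,58,0,-27.4,0, -245,0,65,0,-27.4,0, -253.5,0,67.3,0,-27.4,0, -253.5,0,67.3,0,-27.4,0]'
python3 -m jog '[0,0,0,0,0,0, 0,0,0,0,0,0]'
python3 - <<'E'
from h import *
s=manip.read_state();w=manip.camera('wrist');save(w,'w4');np.savez('w4.npz',img=w['img'],K=w['intrinsics'],o=w['origin'],r=w['orientation'],p=s['eef_pos'],e=s['eef_rot'])
a=w['img'][20:250,160:350,::-1];cv2.imwrite('pics/w4c.png',cv2.resize(a,None,fx=2.6,fy=2.6,interpolation=cv2.INTER_CUBIC))
E
```

```text
clock: 5.23
eef_pos: [674.4, -123.6, 220.3]
eef_rot: [-1.574, 0.001, -1.543]
wrist_force: [0.1, -0.3, -2.3]
finger_gap: 23.5
clock: 5.4
eef_pos: [673.2, -126.7, 222.2]
eef_rot: [-1.572, 0.0, -1.547]
wrist_force: [0.0, -0.4, -3.8]
finger_gap: 23.2
```

View pics/w4.png

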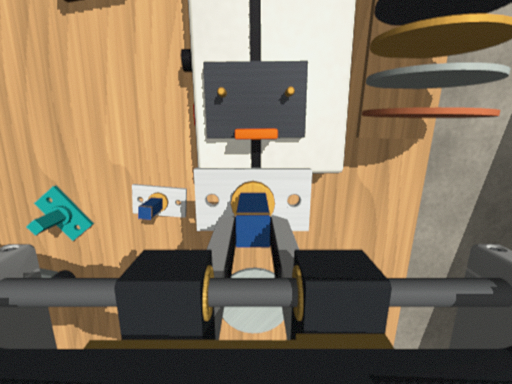

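View pics/w4c.png

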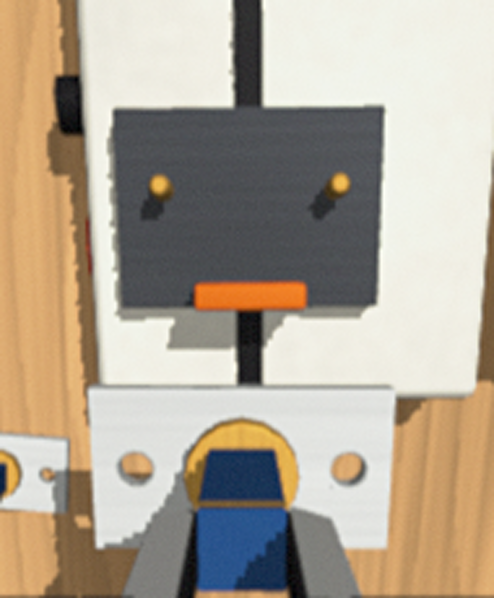

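The mast is held level, with its holes at about (212,200) and (294,200). The pin tops are at about (221,91) and (291,90). I'll refine these numerically.

```bash
cat > meas.py <<'E'
from h import *
def meas(w,s,P,H,ztop=53.):
    M=R.from_euler('xyz',s['eef_rot']).as_matrix();zt=s['eef_pos'][2]-ztop
    p=[onz(w,x,94) for x in P];h=[onz(w,x,zt) for x in H]
    for n,a in (('pins',p),('holes',h)):
        d=a[1]-a[0];m=(a[0]+a[1])/2
        print(n,'mid',np.round(m,2),'dist',round(np.linalg.norm(d),2),'ang',round(np.degrees(np.arctan2(d[1],d[0])),2))
    mp=(p[0]+p[1])/2;mh=(h[0]+h[1])/2;print('shift needed world',(mp-mh)[:2])
    print('in tool',np.round(M.T@np.array([*(mp-mh)[:2],0]),2),'held off tool',np.round(M.T@(mh-s['eef_pos']),2))
E
python3 - <<'E'
from meas import *
z=np.load('w4.npz');w=dict(img=z['img'],intrinsics=z['K'],origin=z['o'],orientation=z['r']);s=dict(eef_pos=z['p'],eef_rot=z['e'])
def cr(x,y): return np.array(((x+.5)/2.6-.5+160,(y+.5)/2.6-.5+20))
P=[cr(159,184),cr(341,183)];H=[cr(136,468),cr(348,468)]
meas(w,s,P,H)
im=w['img'].astype(float)
# auto refine pins: brightness/yellow (top disc)
def blob(c,f,r=6):
    c=np.round(c).astype(int);yy,xx=np.mgrid[c[1]-r:c[1]+r+1,c[0]-r:c[0]+r+1];wt=f(im[c[1]-r:c[1]+r+1,c[0]-r:c[0]+r+1]);return np.array([(xx*wt).sum()/wt.sum(),(yy*wt).sum()/wt.sum()])
pin=lambda a:np.clip(a[:,:,0]-a[:,:,2]-60,0,None)
P2=[blob(c,pin) for c in P];print(P,P2)
hole=lambda a:np.clip(175-a[:,:,2],0,60.)
H2=[blob(c,hole,10) for c in H];print(H,H2)
meas(w,s,P2,H2)
# predicted: projection of circles for overlay
ov=cv2.resize(w['img'][20:250,160:350,::-1],None,fx=2.6,fy=2.6,interpolation=cv2.INTER_CUBIC)
t=np.linspace(0,2*np.pi,60)
def circ(c,z,r,col):
    q=proj(w,np.c_[c[0]+r*np.cos(t),c[1]+r*np.sin(t),0*t+z]);q=(q-[160,20]+.5)*2.6-.5
    cv2.polylines(ov,[np.round(q).astype(int)],True,col,1)
for c in P2: circ(onz(w,c,94),94,4,(255,0,0)); circ(onz(w,c,94),74,5,(0,255,0))
for c in H2: circ(onz(w,c,s['eef_pos'][2]-53),s['eef_pos'][2]-53,6.5,(0,0,255)); circ(onz(w,c,s['eef_pos'][2]-53),s['eef_pos'][2]-63,6.5,(0,255,0))
cv2.imwrite('pics/ov4.png',ov)
E
```

```text
pins mid [673.26 -17.17  94.  ] dist 80.08 ang 1.68
holes mid [ 672.24 -125.89  169.25] dist 79.14 ang 1.36
shift needed world [  1.01278131 108.72058071]
in tool [-108.66   -0.      3.63] held off tool [-0.82 53.   -0.91]
[array([220.84615385,  90.46153846]), array([290.84615385,  90.07692308])] [array([220.88310811,  90.62094595]), array([290.43969935,  89.9473864 ])]
[array([212.        , 199.69230769]), array([293.53846154, 199.69230769])] [array([211.83095002, 199.65920997]), array([293.79217403, 199.91790943])]
pins mid [673.04 -17.19  94.  ] dist 79.57 ang 1.9
holes mid [ 672.29 -125.98  169.25] dist 79.55 ang 1.17
shift needed world [  0.74846138 108.79526433]
in tool [-108.75   -0.      3.36] held off tool [-0.72 53.   -0.86]
```

View pics/ov4.png

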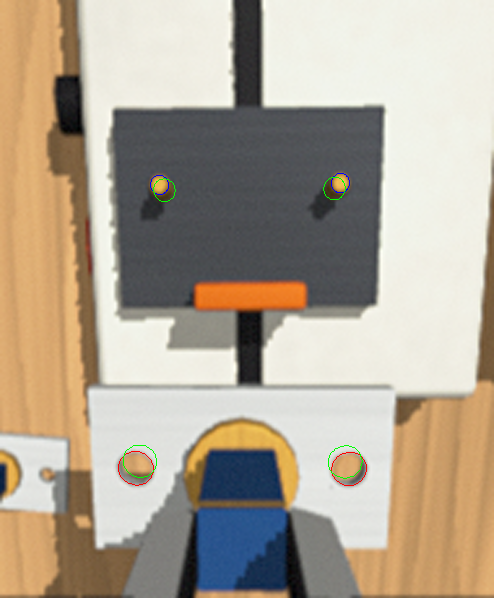

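```bash
python3 -m jog '[-12,0,0.4,0,-0.4,0, -32,0,1,0,-0.4,0, -55,0,1.8,0,-0.4,0, -78,0,2.5,0,-0.4,0, -97,5,3.2,0,-0.4,0, -106,15,3.5,0,-0.4,0, -108.7,27,3.5,0,-0.4,0, -108.7,38,3.5,0,-0.4,0, -108.7,45,3.5,0,-0.4,0, -108.7,50,3.5,0,-0.4,0]'
python3 -m jog '[0,0,0,0,0,0, 0,0,0,0,0,0, 0,0,0,0,0,0]'
python3 - <<'E'
from h import *
s=manip.read_state();w=manip.camera('wrist');save(w,'w5');print(s['eef_pos'],s['eef_rot'])
q=manip.camera('scene')
np.savez('w5.npz',img=w['img'],K=w['intrinsics'],o=w['origin'],r=w['orientation'],p=s['eef_pos'],e=s['eef_rot'])
a=cv2.resize(w['img'][140:260,180:330,::-1],None,fx=3,fy=3,interpolation=cv2.INTER_CUBIC)
b=cv2.resize(q['img'][150:270,220:320,::-1],None,fx=3,fy=3,interpolation=cv2.INTER_CUBIC)
cv2.imwrite('pics/w5c.png',np.hstack([a,b]))
E
```

```text
clock: 6.28
eef_pos: [674.3, -17.9, 171.1]
eef_rot: [-1.573, 0.0, -1.54]
wrist_force: [0.6, -0.7, -3.6]
finger_gap: 23.6
clock: 6.53
eef_pos: [675.0, -17.2, 173.6]
eef_rot: [-1.57, -0.0, -1.539]
wrist_force: [-0.3, 0.6, -3.2]
finger_gap: 23.5
[675.03335908 -17.17544666 173.5555219 ] [-1.56984517e+00 -1.00685745e-04 -1.53899449e+00]
```

View pics/w5c.png

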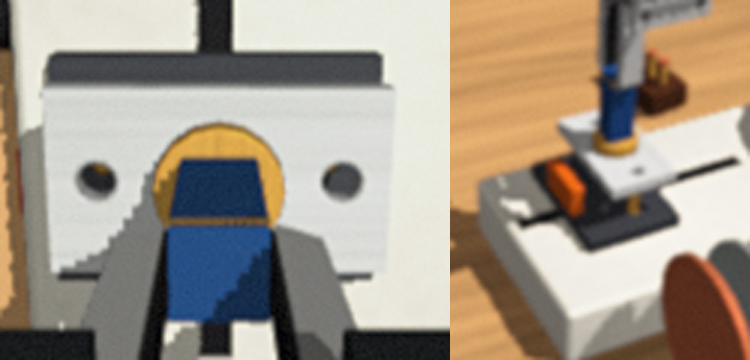

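```bash
python3 -m jog '[0,4,0,0,0,0, 0,8,0,0,0,0, 0,12,0,0,0,0, 0,12,0,0,0,0, 0,12,0,0,0,0, 0,12,0,0,0,0]'
python3 - <<'E'
from h import *
s=manip.read_state();w=manip.camera('wrist');print(s['eef_pos'],s['eef_rot'])
q=manip.camera('scene')
np.savez('w6.npz',img=w['img'],K=w['intrinsics'],o=w['origin'],r=w['orientation'],p=s['eef_pos'],e=s['eef_rot'])
L=w['img'][180:220,190:235,::-1];r=w['img'][180:220,272:317,::-1]
f=lambda a:cv2.resize(a,None,fx=8,fy=8,interpolation=cv2.INTER_CUBIC)
cv2.imwrite('pics/w6c.png',np.hstack([f(L),f(r)]))
cv2.imwrite('pics/s6c.png',cv2.resize(q['img'][160:250,220:320,::-1],None,fx=6,fy=6,interpolation=cv2.INTER_CUBIC))
E
```

```text
clock: 7.13
eef_pos: [674.8, -16.7, 161.0]
eef_rot: [-1.571, 0.0, -1.538]
wrist_force: [-0.5, 0.5, -3.0]
finger_gap: 23.3
[674.81316198 -16.66556902 160.99202019] [-1.57075971e+00  2.99541332e-05 -1.53839634e+00]
```

View pics/w6c.png

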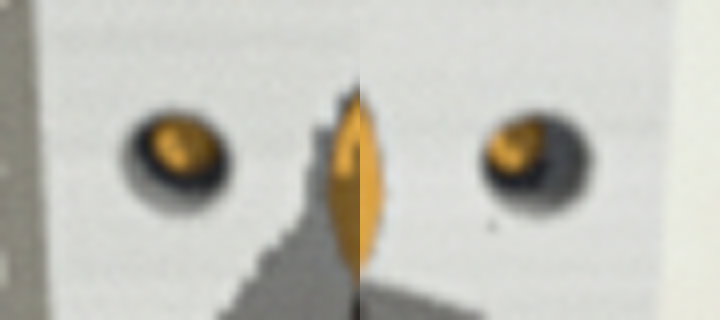

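View pics/s6c.png

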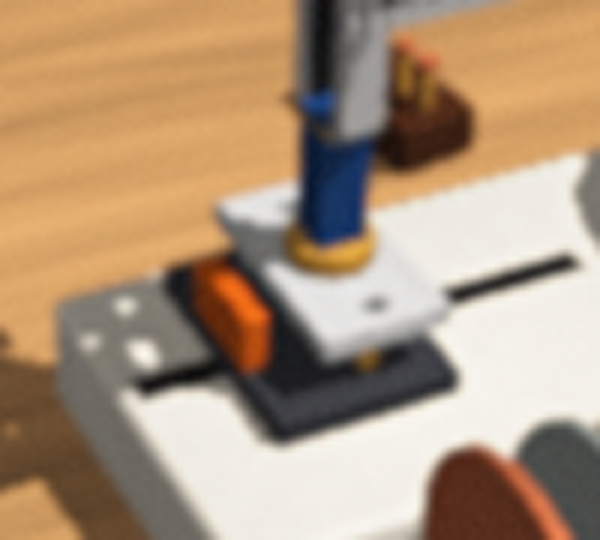

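```bash
cat > ov.py <<'E'
from h import *
import sys
def run(f,out,dx,dz,yaw,pin,pang,boxes=((190,180),(272,180)),dzp=63.,zt=94):
    z=np.load(f);w=dict(img=z['img'],intrinsics=z['K'],origin=z['o'],orientation=z['r']);M=R.from_euler('xyz',z['e']).as_matrix()
    print('f',z['K'][0,0],'cam',z['o'])
    t=np.linspace(0,2*np.pi,60);ims=[]
    a=np.radians(yaw)
    for i,(bx,by) in enumerate(boxes):
        ov=cv2.resize(w['img'][by:by+40,bx:bx+45,::-1],None,fx=8,fy=8,interpolation=cv2.INTER_CUBIC)
        sg=-40 if i==0 else 40
        hc=z['p']+M@np.array([dx,0,dz])+sg*np.array([np.cos(a),np.sin(a),0])
        b=np.radians(pang);pc=np.array([*pin,0])+sg*np.array([np.cos(b),np.sin(b),0])
        for c,zz,r,col in ((hc,z['p'][2]-dzp+10,6.5,(0,0,255)),(hc,z['p'][2]-dzp,6.5,(0,255,0)),(pc,zt,4,(255,0,0)),(pc,zt-2,5,(255,255,0))):
            q=proj(w,np.c_[c[0]+r*np.cos(t),c[1]+r*np.sin(t),0*t+zz]);q=(q-[bx,by]+.5)*8-.5
            cv2.polylines(ov,[np.round(q).astype(int)],True,col,1)
        ims.append(ov)
    cv2.imwrite(out,np.hstack(ims))
E
python3 - <<'E'
from ov import *
run('w6.npz','pics/ov6.png',-.77,-.88,1.6,(673.15,-17.2),1.8)
E
```

```text
f 266.0240363399025 cam [670.80532575  54.80601315 356.4228684 ]
```

View pics/ov6.png

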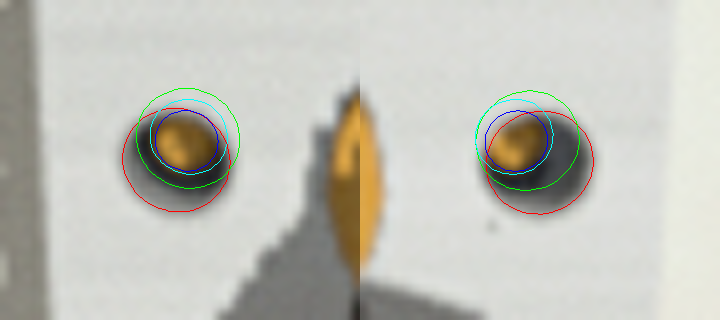

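The overlay shows the pins inside the holes, about 0.75 mm off in -x and 1.3 mm in -y. I'll correct that and then lower in steps, watching the force.

```bash
python3 -m jog '[1.3,0,-0.7,0,0,0, 1.3,0,-0.7,0,0,0, 1.3,0,-0.7,0,0,0, 1.3,0,-0.7,0,0,0]'
python3 - <<'E'
from ov import *
s=manip.read_state();w=manip.camera('wrist');
np.savez('w7.npz',img=w['img'],K=w['intrinsics'],o=w['origin'],r=w['orientation'],p=s['eef_pos'],e=s['eef_rot'])
run('w7.npz','pics/ov7.png',-.77,-.88,1.7,(673.15,-17.2),1.8)
E
python3 -m jog '[0,1.5,0,0,0,0, 0,3,0,0,0,0, 0,4.5,0,0,0,0, 0,6,0,0,0,0, 0,7.5,0,0,0,0, 0,9,0,0,0,0, 0,9,0,0,0,0, 0,9,0,0,0,0]'
```

```text
clock: 7.57
eef_pos: [674.1, -18.1, 161.0]
eef_rot: [-1.571, 0.0, -1.539]
wrist_force: [-0.5, -0.8, -3.4]
finger_gap: 23.3
f 266.0240363399025 cam [670.11339481  53.42979591 356.4254716 ]
clock: 8.28
eef_pos: [674.1, -18.0, 151.9]
eef_rot: [-1.571, 0.0, -1.538]
wrist_force: [-0.5, -0.5, -3.7]
finger_gap: 23.4
```

View pics/ov7.png

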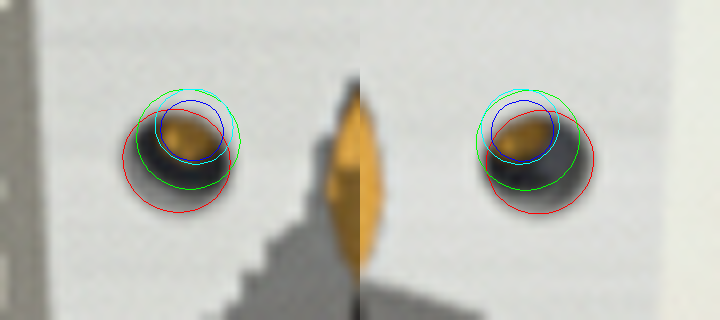

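Bottom is at about 89 mm with the pins 5 mm in and no side force. I'll carry on down.

```bash
python3 -m jog '[0,1.5,0,0,0,0, 0,3,0,0,0,0, 0,4.5,0,0,0,0, 0,6,0,0,0,0, 0,7.5,0,0,0,0, 0,9,0,0,0,0, 0,10.5,0,0,0,0, 0,11.5,0,0,0,0, 0,12,0,0,0,0, 0,12,0,0,0,0]'
```

```text
clock: 9.12
eef_pos: [674.1, -18.0, 139.8]
eef_rot: [-1.571, 0.0, -1.538]
wrist_force: [-0.4, 0.2, -3.0]
finger_gap: 23.4
```

```bash
python3 -m jog '[0,0.5,0,0,0,0, 0,1,0,0,0,0, 0,1.5,0,0,0,0, 0,1.5,0,0,0,0]'; python3 -m jog '[0,0.4,0,0,0,0, 0,0.8,0,0,0,0, 0,0.8,0,0,0,0]'
```

```text
clock: 9.45
eef_pos: [674.1, -18.0, 138.3]
eef_rot: [-1.571, 0.0, -1.538]
wrist_force: [0.3, -0.1, -3.2]
finger_gap: 23.4
clock: 9.7
eef_pos: [674.1, -18.0, 137.7]
eef_rot: [-1.571, -0.0, -1.538]
wrist_force: [0.1, -0.6, -4.1]
finger_gap: 23.3
```

```bash
python3 -m jog '[0,0.3,0,0,0,0, 0,0.6,0,0,0,0, 0,0.6,0,0,0,0]'; python3 -m jog '[0,0.3,0,0,0,0, 0,0.6,0,0,0,0, 0,0.6,0,0,0,0]'
```

```text
clock: 9.95
eef_pos: [674.1, -18.0, 137.6]
eef_rot: [-1.57, -0.0, -1.538]
wrist_force: [-2.8, -0.0, 2.6]
finger_gap: 23.2
clock: 10.2
eef_pos: [674.2, -18.0, 137.5]
eef_rot: [-1.57, -0.0, -1.538]
wrist_force: [-6.3, 0.6, 8.3]
finger_gap: 23.6
```

Upward contact force, with z stalled at 137.5 (about 137 expected). Before letting go I'll check that the plate is flush.

```bash
python3 - <<'E'
from h import *
q=manip.camera('scene');w=manip.camera('wrist')
a=cv2.resize(q['img'][170:250,220:320,::-1],None,fx=4,fy=4,interpolation=cv2.INTER_CUBIC)
b=cv2.resize(w['img'][150:230,180:320,::-1],(400,320),interpolation=cv2.INTER_CUBIC)
cv2.imwrite('pics/c8.png',np.hstack([a,b]));print(manip.read_state()['moment'])
E
```

```text
[ 0.0932245   1.08392776 -0.00736166]
```

View pics/c8.png

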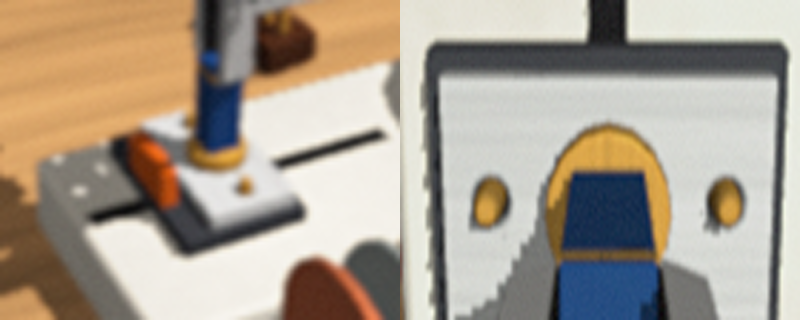

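The plate looks flush and the pins stand through both holes, though they sit slightly left in them. I'll relieve that sideways bias and then check contact again.

```bash
python3 -m jog '[0,0,-0.4,0,0,0, 0,0,-0.8,0,0,0, 0,0,-0.8,0,0,0]'; python3 -m jog '[0,0.3,0,0,0,0, 0,0.6,0,0,0,0, 0,0.6,0,0,0,0]';  python3 -c "
from h import *
print(manip.read_state()['moment'])"
```

```text
clock: 10.55
eef_pos: [674.1, -18.0, 137.5]
eef_rot: [-1.568, -0.0, -1.538]
wrist_force: [1.6, -0.1, 5.4]
finger_gap: 23.3
clock: 10.8
eef_pos: [674.1, -18.0, 137.5]
eef_rot: [-1.568, -0.0, -1.538]
wrist_force: [-0.5, 1.0, 9.6]
finger_gap: 23.5
[ 0.1209809   0.14304329 -0.03030323]
```

```bash
python3 -m jog '[0,0,0,0,0,0, 0,0,0,0,0,0, 0,0,0,0,0,0, 0,0,0,0,0,0, 0,0,0,0,0,0]' 50
python3 -m jog '[0,-8,0,0,0,0, 0,-30,0,0,0,0, 0,-60,0,0,0,0, 0,-90,0,0,0,0, 0,-110,0,0,0,0, 40,-115,0,0,0,0, 75,-115,0,0,0,0, 100,-115,0,0,0,0, 110,-115,0,0,0,0, 110,-115,0,0,0,0]'
python3 -m jog '[0,0,0,0,0,0, 0,0,0,0,0,0]' 0
python3 - <<'E'
from h import *
w=manip.camera('wrist');save(w,'w9');s=manip.read_state()
np.savez('w9.npz',img=w['img'],K=w['intrinsics'],o=w['origin'],r=w['orientation'],p=s['eef_pos'],e=s['eef_rot'])
print([(np.round(d['xy'],1),round(d['score'],2),onz(w,d['xy'],94)) for d in manip.tip_of('lug',w)])
E
```

```text
clock: 11.22
eef_pos: [673.3, -18.1, 135.6]
eef_rot: [-1.571, 0.0, -1.539]
wrist_force: [0.3, 0.2, 0.1]
finger_gap: 49.3
clock: 12.05
eef_pos: [676.7, -130.0, 250.9]
eef_rot: [-1.571, -0.0, -1.541]
wrist_force: [0.6, 0.2, -0.9]
finger_gap: 49.9
clock: 12.22
eef_pos: [677.0, -126.4, 251.0]
eef_rot: [-1.571, 0.0, -1.537]
wrist_force: [0.3, 0.2, -0.4]
finger_gap: 39.9
[(array([253.5, 137.3]), 0.85, array([675.51383909, -71.03463677,  94.        ]))]
```

View pics/w9.png

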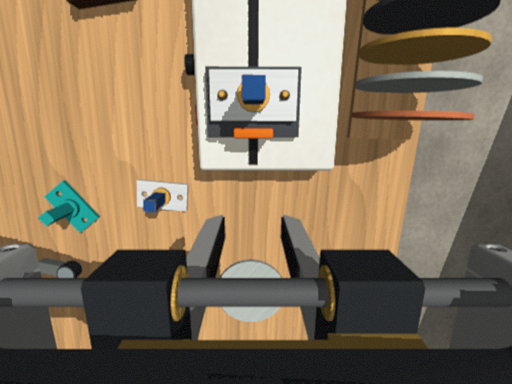

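The mast is seated, with pins showing through the plate at (222,94) and (285,94). The lug at (675.5,-71) agrees with seat − 54 mm. Now I'll lower the closed fingers behind the lug.

```bash
python3 -c "
from h import *
print(goto((676,-105,106),1.8),manip.read_state()['finger_gap'])"
```

```text
(array([-21.4, 145.1,  -0.3]), array([-0. ,  0.2, -0. ])) 31.671025436706135
```

```bash
python3 -m jog '[0,20,0,0,0,0, 0,50,0,0,0,0, 0,80,0,0,0,0, -10,110,0,0,0,0, -19,130,0,0,0,0, -19,140,0,0,0,0, -19,145,0,0,0,0, -19,145,0,0,0,0, -19,145,0,0,0,0]' 0
python3 - <<'E'
from h import *
q=manip.camera('scene');w=manip.camera('wrist')
a=cv2.resize(q['img'][150:270,200:340,::-1],None,fx=3,fy=3,interpolation=cv2.INTER_CUBIC)
b=cv2.resize(w['img'][100:260,170:340,::-1],(380,360),interpolation=cv2.INTER_CUBIC)
cv2.imwrite('pics/c10.png',np.hstack([a,b]))
E
```

```text
clock: 13.07
eef_pos: [676.9, -109.3, 107.3]
eef_rot: [-1.569, -0.001, -1.538]
wrist_force: [0.4, -1.0, 1.3]
finger_gap: 0.1
```

View pics/c10.png

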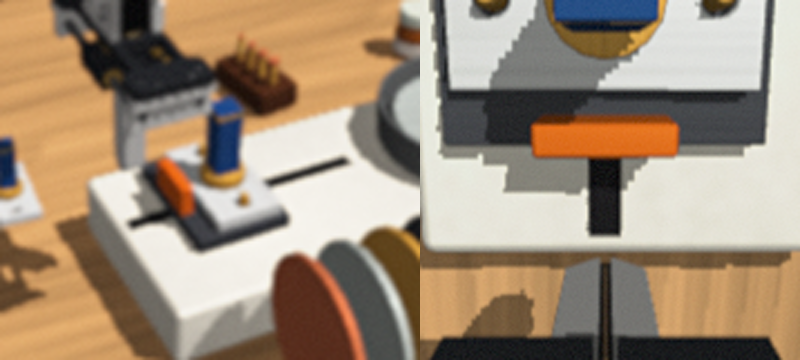

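```bash
python3 -m jog '[-5,0,0,0,0,0, -12,0,0,0,0,0, -18,0,0,0,0,0, -22,0,0,0,0,0, -24,0,0,0,0,0, -26,0,0,0,0,0, -28,0,0,0,0,0, -30,0,0,0,0,0, -32,0,0,0,0,0, -34,0,0,0,0,0]'
python3 -m jog '[-2,0,0,0,0,0, -5,0,0,0,0,0, -8,0,0,0,0,0, -11,0,0,0,0,0, -14,0,0,0,0,0, -17,0,0,0,0,0, -20,0,0,0,0,0, -23,0,0,0,0,0, -26,0,0,0,0,0, -29,0,0,0,0,0]'
```

```text
clock: 14.0
eef_pos: [675.2, -74.9, 105.8]
eef_rot: [-1.571, 0.0, -1.539]
wrist_force: [0.1, 0.3, -0.9]
finger_gap: 0.7
clock: 14.83
eef_pos: [674.2, -45.7, 105.8]
eef_rot: [-1.571, -0.0, -1.538]
wrist_force: [-0.8, 0.2, 0.2]
finger_gap: 0.4
```

```bash
python3 - <<'E'
from h import *
q=manip.camera('scene');w=manip.camera('wrist');print(manip.read_state()['wrist_force'])
a=cv2.resize(q['img'][150:270,200:340,::-1],None,fx=3,fy=3,interpolation=cv2.INTER_CUBIC)
b=cv2.resize(w['img'][100:260,170:340,::-1],(380,360),interpolation=cv2.INTER_CUBIC)
cv2.imwrite('pics/c11.png',np.hstack([a,b]))
E
```

```text
[-0.67291901  0.0880229   0.27875073]
```

View pics/c11.png

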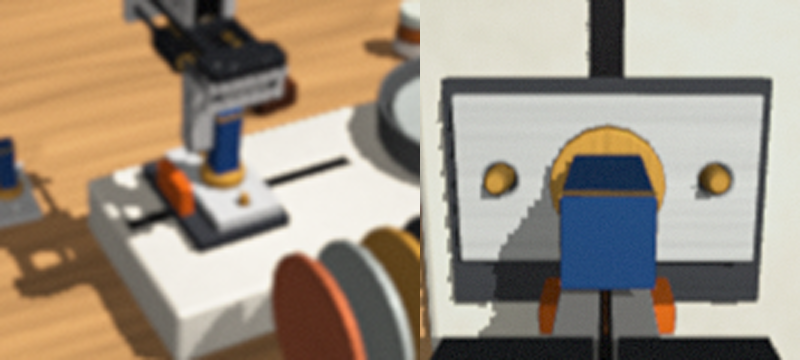

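The carriage has not moved: the fingers passed over the lug. I'll stop here and check the tip height.

```bash
python3 - <<'E'
from h import *
print(manip.tcp_to_tips)
q=manip.camera('scene');s=manip.read_state();p=s['eef_pos'];print(p)
for z in (84,94,104,114):
    print(z,(proj(q,[p[0],p[1],z])-[200,150])*3,'c10',(proj(q,[676.9,-108,z])-[200,150])*3)
# lug top corners projected
for z in (74,104): print('lug',z,(proj(q,[[674.8,-71.3,z],[674.5,-59.3,z],[699.8,-70.5,z]])-[200,150])*3)
E
```

```text
22.0
[674.23411672 -45.81084461 105.85446104]
84 [[194.16491975 181.98347902]] c10 [[131.13848838 200.83787585]]
94 [[194.41809053 173.17110479]] c10 [[131.05507792 191.92703641]]
104 [[194.67396475 164.26462887]] c10 [[130.97075636 182.91886295]]
114 [[194.93258596 155.2625359 ]] c10 [[130.88550869 173.81175193]]
lug 74 [[168.31990547 198.02657237]
 [180.40979128 194.54133657]
 [180.55174952 214.28724769]]
lug 104 [[168.67260751 171.47126231]
 [180.95556776 168.04125408]
 [181.11193263 187.52581008]]
```

```bash
python3 - <<'E'
from h import *
z=np.load('w9.npz');w=dict(img=z['img'],intrinsics=z['K'],origin=z['o'],orientation=z['r']);M=R.from_euler('xyz',z['e']).as_matrix()
for y in (-20,-10,0,10,22): print(y,np.round(proj(w,[z['p']+M@np.array([x,y,zz]) for x in (-8,8) for zz in (-20,20)]),0).tolist())
q=manip.camera('scene')
for zz in (105,115,125,135): print('c8',zz,(proj(q,[674+12,-18-0,zz])-[220,170])*4)
w=manip.camera('wrist');save(w,'w11');save(q,'s11')
print(manip.read_state()['finger_gap'])
cv2.imwrite('pics/s11c.png',cv2.resize(q['img'][130:240,220:320,::-1],None,fx=5,fy=5,interpolation=cv2.INTER_CUBIC))
E
```

```text
-20 [[226.0, 218.0], [283.0, 218.0], [226.0, 240.0], [282.0, 239.0]]
-10 [[227.0, 214.0], [282.0, 214.0], [228.0, 234.0], [281.0, 234.0]]
0 [[228.0, 209.0], [280.0, 209.0], [229.0, 229.0], [280.0, 229.0]]
10 [[229.0, 206.0], [279.0, 206.0], [230.0, 224.0], [278.0, 224.0]]
22 [[230.0, 201.0], [278.0, 201.0], [231.0, 219.0], [277.0, 219.0]]
c8 105 [[224.83569054 137.81793615]]
c8 115 [[225.42331775 125.81288967]]
c8 125 [[226.01728537 113.67831083]]
c8 135 [[226.61769655 101.4120918 ]]
0.6467176173817678
```

View pics/s11c.png

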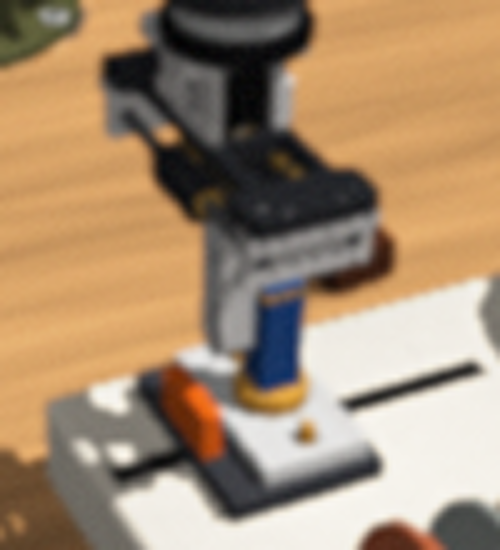

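View pics/w11.png

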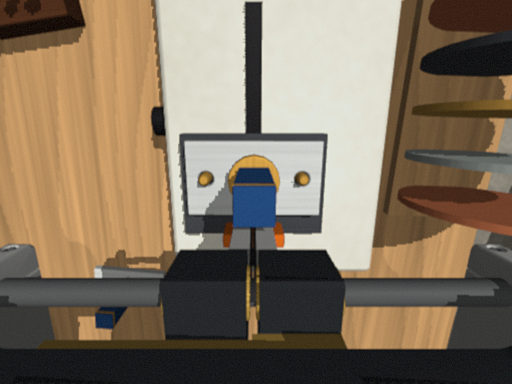

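The scene picture puts the closed tips at z≈117 with the TCP at 106, about 10 mm behind the TCP rather than 22 mm ahead. So the tips passed above the lug, and nothing was touched (force about 0). I'll back out at this height, tilt the tool back 15° to clear the post, and lower further while checking.

```bash
python3 -m jog '[5,-3,0,0,0,0, 20,-4,0,0,0,0, 40,-4,0,0,0,0, 60,-4,0,0,0,0, 66,-4,0,0,0,0, 66,-4,0,0,0,5, 66,-4,0,0,0,10, 66,0,0,0,0,15, 66,10,0,0,0,15, 66,20,0,0,0,15]'
python3 -m jog '[0,0,0,0,0,0, 0,0,0,0,0,0]'
python3 - <<'E'
from h import *
q=manip.camera('scene');s=manip.read_state();p=s['eef_pos'];print(p)
M=R.from_euler('xyz',s['eef_rot']).as_matrix()
for y in (22,0,-10,-20): print(y,p+M@[0,y,0],(proj(q,p+M@[0,y,0])-[200,130])*5)
cv2.imwrite('pics/s12c.png',cv2.resize(q['img'][130:240,200:320,::-1],None,fx=5,fy=5,interpolation=cv2.INTER_CUBIC))
w=manip.camera('wrist');save(w,'w12')
E
```

```text
clock: 15.92
eef_pos: [676.2, -113.4, 84.8]
eef_rot: [-1.571, 0.26, -1.54]
wrist_force: [-0.4, -0.1, 0.6]
finger_gap: 0.6
clock: 16.08
eef_pos: [676.1, -111.1, 85.1]
eef_rot: [-1.572, 0.261, -1.538]
wrist_force: [0.4, 0.0, -0.4]
finger_gap: 0.5
[ 676.44456952 -111.06247751   85.93371377]
22 [ 676.24988268 -105.39977535   64.67587048] [[222.88591353 461.02582813]]
0 [ 676.44456952 -111.06247751   85.93371377] [[212.81663854 432.80488903]]
-10 [ 676.53306354 -113.63643304   95.59636981] [[208.14900739 419.72302023]]
-20 [ 676.62155755 -116.21038857  105.25902585] [[203.42321306 406.47813874]]
```

View pics/s12c.png

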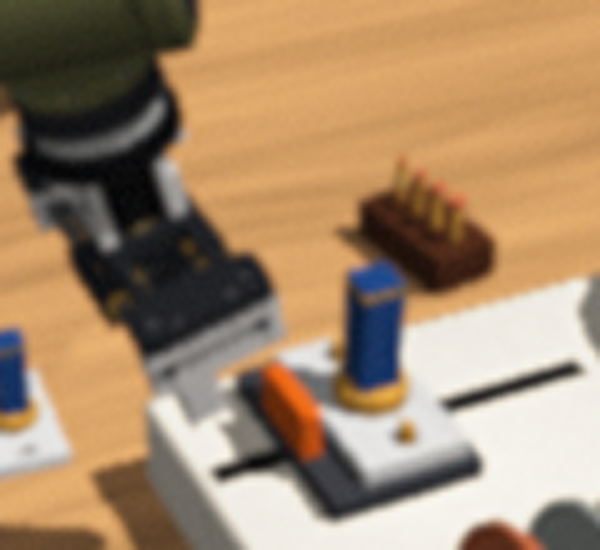

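View pics/w12.png

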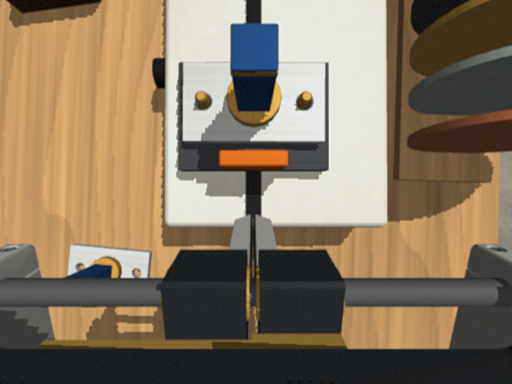

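The finger bottom is at about (203,422) in the crop, so z≈95. That agrees with tips 10 mm behind the TCP. I'll lower 5 mm more and approach the lug along the slot direction.

```bash
python3 -m jog '[1.3,4.8,0,0,0,0, -5,6.5,0,0,0,0, -13,8.6,0,0,0,0, -20,10.5,0,0,0,0, -24,11.6,0,0,0,0, -24,11.6,0,0,0,0, -24,11.6,0,0,0,0]'
python3 - <<'E'
from h import *
q=manip.camera('scene');s=manip.read_state();p=s['eef_pos'];print(p)
M=R.from_euler('xyz',s['eef_rot']).as_matrix();print('world +slot in tool',M.T@[-.031,1,0])
a=cv2.resize(q['img'][130:240,200:320,::-1],None,fx=3.6,fy=3.6,interpolation=cv2.INTER_CUBIC)
w=manip.camera('wrist');b=cv2.resize(w['img'][50:250,160:340,::-1],(360,396))
cv2.imwrite('pics/c13.png',np.hstack([a,b]))
E
```

```text
clock: 16.77
eef_pos: [675.6, -85.4, 81.1]
eef_rot: [-1.571, 0.262, -1.538]
wrist_force: [0.2, 0.4, 0.2]
finger_gap: 0.7
[675.58403499 -85.8000545   81.01353025]
world +slot in tool [-0.96642988  0.25878901  0.00159085]
```

View pics/c13.png

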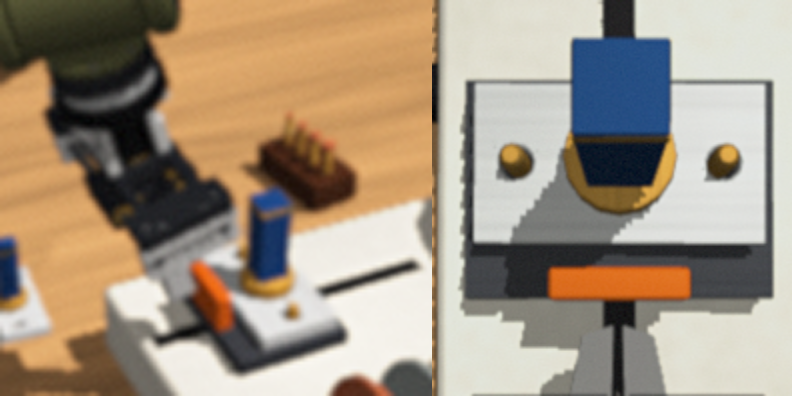

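```bash
python3 -m jog '[-1.9,0.5,0,0,0,0, -3.9,1,0,0,0,0, -5.8,1.6,0,0,0,0, -7.7,2.1,0,0,0,0, -9.7,2.6,0,0,0,0, -11.6,3.1,0,0,0,0, -13.5,3.6,0,0,0,0, -15.5,4.1,0,0,0,0, -17.4,4.7,0,0,0,0, -19.3,5.2,0,0,0,0]'
python3 - <<'E'
from h import *
q=manip.camera('scene')
a=cv2.resize(q['img'][130:240,200:320,::-1],None,fx=3.6,fy=3.6,interpolation=cv2.INTER_CUBIC)
w=manip.camera('wrist');b=cv2.resize(w['img'][50:250,160:340,::-1],(360,396))
cv2.imwrite('pics/c14.png',np.hstack([a,b]))
E
```

```text
clock: 17.7
eef_pos: [674.9, -65.8, 80.8]
eef_rot: [-1.571, 0.262, -1.539]
wrist_force: [0.2, -2.6, 0.3]
finger_gap: 0.2
```

View pics/c14.png

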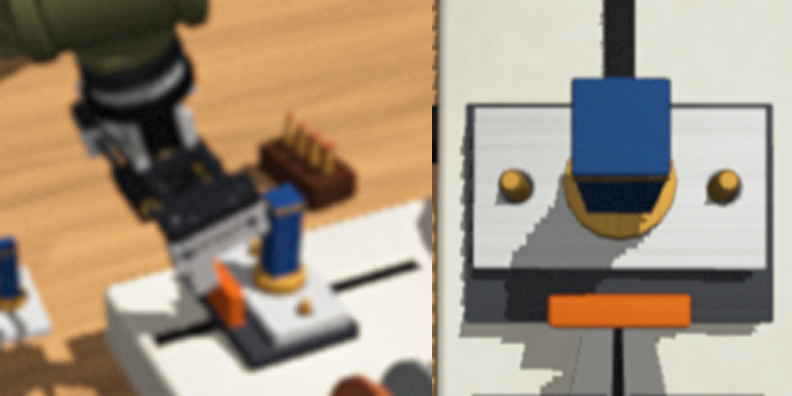

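The finger is on the lug, the carriage is sliding, and the push force is about 2.6 N, as expected. I'll keep going.

```bash
python3 -m jog '[-2.4,0.65,0,0,0,0, -4.8,1.3,0,0,0,0, -7.2,1.95,0,0,0,0, -9.7,2.6,0,0,0,0, -12.1,3.2,0,0,0,0, -14.5,3.9,0,0,0,0, -16.9,4.5,0,0,0,0, -19.3,5.2,0,0,0,0, -21.7,5.8,0,0,0,0, -24.2,6.5,0,0,0,0]'
python3 -m jog '[-2.4,0.65,0,0,0,0, -4.8,1.3,0,0,0,0, -7.2,1.95,0,0,0,0, -9.7,2.6,0,0,0,0, -12.1,3.2,0,0,0,0, -14.5,3.9,0,0,0,0, -16.9,4.5,0,0,0,0, -19.3,5.2,0,0,0,0, -21.7,5.8,0,0,0,0, -24.2,6.5,0,0,0,0]'
python3 -m jog '[-2.4,0.65,0,0,0,0, -4.8,1.3,0,0,0,0, -7.2,1.95,0,0,0,0, -9.7,2.6,0,0,0,0, -12.1,3.2,0,0,0,0, -14.5,3.9,0,0,0,0, -16.9,4.5,0,0,0,0, -19.3,5.2,0,0,0,0, -21.7,5.8,0,0,0,0, -24.2,6.5,0,0,0,0]'
python3 - <<'E'
from h import *
q=manip.camera('scene')
a=cv2.resize(q['img'][110:240,220:340,::-1],None,fx=3.6,fy=3.6,interpolation=cv2.INTER_CUBIC)[:396]
w=manip.camera('wrist');b=cv2.resize(w['img'][50:250,160:340,::-1],(360,396))
cv2.imwrite('pics/c15.png',np.hstack([a,b]))
E
```

```text
clock: 18.63
eef_pos: [674.0, -40.6, 80.8]
eef_rot: [-1.571, 0.262, -1.538]
wrist_force: [0.0, -3.7, 0.1]
finger_gap: 0.5
clock: 19.47
eef_pos: [673.2, -15.5, 80.8]
eef_rot: [-1.571, 0.262, -1.538]
wrist_force: [-0.2, -3.5, 1.1]
finger_gap: 0.2
clock: 20.3
eef_pos: [672.4, 9.5, 80.8]
eef_rot: [-1.571, 0.262, -1.538]
wrist_force: [-0.3, -3.0, 0.2]
finger_gap: 0.2
```

View pics/c15.png

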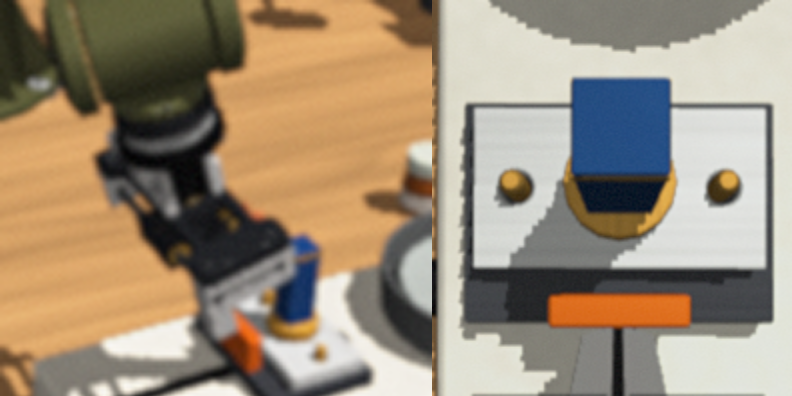

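```bash
python3 -m jog '[-2.4,0.65,0,0,0,0, -4.8,1.3,0,0,0,0, -7.2,1.95,0,0,0,0, -9.7,2.6,0,0,0,0, -12.1,3.2,0,0,0,0, -14.5,3.9,0,0,0,0, -16.9,4.5,0,0,0,0, -19.3,5.2,0,0,0,0, -21.3,5.7,0,0,0,0]'
python3 -m jog '[-1,0.26,0,0,0,0, -1.9,0.52,0,0,0,0, -2.9,0.78,0,0,0,0, -3.9,1.04,0,0,0,0, -4.8,1.3,0,0,0,0]'
```

```text
clock: 21.15
eef_pos: [671.7, 31.6, 80.8]
eef_rot: [-1.571, 0.262, -1.538]
wrist_force: [-1.1, -3.3, -0.8]
finger_gap: 0.7
clock: 21.57
eef_pos: [671.5, 35.9, 80.7]
eef_rot: [-1.571, 0.261, -1.539]
wrist_force: [-1.9, -10.1, 0.6]
finger_gap: 0.5
```

```bash
python3 -m jog '[-1,0.26,0,0,0,0, -1.9,0.52,0,0,0,0, -2.9,0.78,0,0,0,0]'
python3 -m jog '[-1,0.26,0,0,0,0, -1.9,0.52,0,0,0,0]'
```

```text
clock: 21.82
eef_pos: [671.6, 36.3, 80.8]
eef_rot: [-1.57, 0.257, -1.54]
wrist_force: [-3.0, -24.6, 2.8]
finger_gap: 0.6
clock: 21.98
eef_pos: [671.6, 36.5, 80.8]
eef_rot: [-1.57, 0.255, -1.54]
wrist_force: [-5.0, -34.2, 4.4]
finger_gap: 0.3
```

It has stalled with the force rising, so it is at the stop. I'll back off, raise and check.

```bash
python3 -m jog '[3,-0.8,0,0,0,0, 10,-2.7,0,0,0,0, 25,-7,0,0,0,0, 45,-15,0,0,0,0, 70,-40,0,0,0,0, 90,-70,0,0,0,0, 100,-100,0,0,0,0, 105,-125,0,0,0,0, 105,-130,0,0,0,0, 105,-130,0,0,0,0]'
python3 -m jog '[0,0,0,0,0,-5, 0,0,0,0,0,-10, 0,0,0,0,0,-15, 0,0,0,0,0,-15, 0,0,0,0,0,-15]'
python3 - <<'E'
from h import *
q=manip.camera('scene');save(q,'s16')
t=manip.camera('top');save(t,'t16')
w=manip.camera('wrist');save(w,'w16')
print(manip.read_state()['eef_pos'],[(np.round(d['xy'],1),round(d['score'],2),onz(w,d['xy'],94)) for d in manip.tip_of('lug',w)])
a=cv2.resize(q['img'][110:240,220:360,::-1],None,fx=2.8,fy=2.8,interpolation=cv2.INTER_CUBIC)
b=cv2.resize(t['img'][110:240,190:330,::-1],None,fx=2.8,fy=2.8,interpolation=cv2.INTER_CUBIC)
cv2.imwrite('pics/c16.png',np.hstack([a,b]))
E
```

```text
clock: 22.82
eef_pos: [676.3, -94.7, 180.6]
eef_rot: [-1.568, 0.261, -1.539]
wrist_force: [0.6, 0.4, -0.4]
finger_gap: 0.5
clock: 23.23
eef_pos: [675.4, -91.8, 177.7]
eef_rot: [-1.573, 0.002, -1.536]
wrist_force: [0.0, -0.6, 0.3]
finger_gap: 0.3
[675.5092292  -94.03628354 178.22822563] [(array([254.8,  59.7]), 0.96, array([672.13292784,  38.63006255,  94.        ]))]
```

View pics/c16.png

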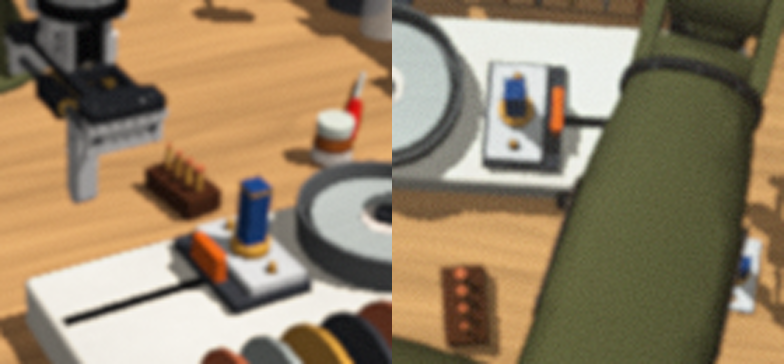

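View pics/w16.png

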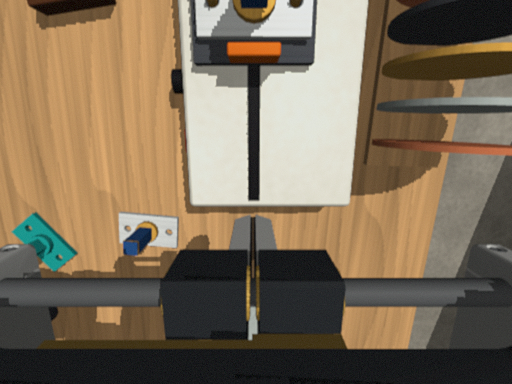

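```bash
python3 - <<'E'
from h import *
t=manip.camera('top')
c=lambda x,y:((x-392+.5)/2.8-.5+190,(y+.5)/2.8-.5+110)
a,b=onz(t,c(516,76),94),onz(t,c(514,145),94);print('pins now',a,b,(a+b)/2,'was 673.5,-18.4')
w=manip.camera('wrist')
print('edge now',onz(w,(254,64),74))
z=np.load('w9.npz');o=dict(intrinsics=z['K'],origin=z['o'],orientation=z['r'])
print('edge before',onz(o,(253,137.5),74),'cam',z['o'],w['origin'])
print('lug top front edge now',onz(w,(254,61.5),104),'before',onz(o,(253,137),104))
for p,n in ((w['img'],'a'),(z['img'],'b')):
    col=p[:,285 if n=='a' else 285].astype(int).sum(1); print(n,[(r,col[r]) for r in (range(54,72) if n=='a' else range(118,146))])
cv2.imwrite('pics/w17.png',cv2.resize(w['img'][0:100,180:330,::-1],None,fx=5,fy=5,interpolation=cv2.INTER_CUBIC))
E
```

```text
pins now [709.62336728  96.20277767  94.        ] [628.19108061  90.04089801  94.        ] [668.90722395  93.12183784  94.        ] was 673.5,-18.4
edge now [671.87205038  37.99227559  74.        ]
edge before [674.98578108 -72.23523695  74.        ] cam [672.89138207 -55.02158273 446.48528648] [671.82364933 -23.18041726 374.06867592]
lug top front edge now [671.79732163  34.01609901 104.        ] before [674.79607406 -70.2305295  104.        ]
a [(54, np.int64(219)), (55, np.int64(215)), (56, np.int64(224)), (57, np.int64(224)), (58, np.int64(233)), (59, np.int64(220)), (60, np.int64(222)), (61, np.int64(173)), (62, np.int64(92)), (63, np.int64(68)), (64, np.int64(212)), (65, np.int64(327)), (66, np.int64(369)), (67, np.int64(384)), (68, np.int64(368)), (69, np.int64(400)), (70, np.int64(509)), (71, np.int64(637))]
b [(118, np.int64(702)), (119, np.int64(697)), (120, np.int64(594)), (121, np.int64(295)), (122, np.int64(100)), (123, np.int64(130)), (124, np.int64(173)), (125, np.int64(220)), (126, np.int64(239)), (127, np.int64(236)), (128, np.int64(233)), (129, np.int64(236)), (130, np.int64(221)), (131, np.int64(225)), (132, np.int64(211)), (133, np.int64(230)), (134, np.int64(235)), (135, np.int64(224)), (136, np.int64(230)), (137, np.int64(299)), (138, np.int64(405)), (139, np.int64(411)), (140, np.int64(428)), (141, np.int64(559)), (142, np.int64(698)), (143, np.int64(698)), (144, np.int64(695)), (145, np.int64(692))]
```

View pics/w17.png

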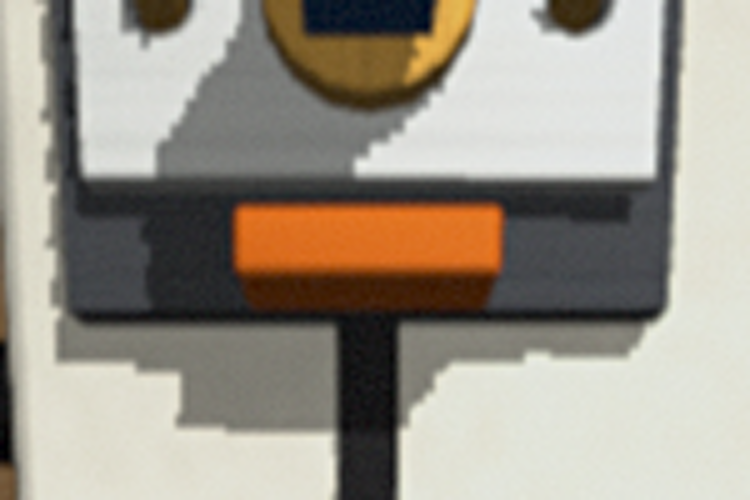

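The marks disagree. Wrist and top camera both say the carriage moved only about 110 mm, not 120. Before pushing again I'll look at what stands ahead of it.

```bash
python3 -m jog '[0,-20,0,0,0,0, 0,-40,0,0,0,0, -30,-45,0,0,0,0, -60,-45,0,0,0,0, -90,-45,0,0,0,0, -110,-45,0,0,0,0, -115,-45,0,0,0,0, -115,-45,0,0,0,0]'
python3 - <<'E'
from h import *
w=manip.camera('wrist');save(w,'w18');s=manip.read_state()
np.savez('w18.npz',img=w['img'],K=w['intrinsics'],o=w['origin'],r=w['orientation'],p=s['eef_pos'],e=s['eef_rot'])
cv2.imwrite('pics/w18c.png',cv2.resize(w['img'][0:220,140:400,::-1],None,fx=2.7,fy=2.7,interpolation=cv2.INTER_CUBIC))
E
```

```text
clock: 24.2
eef_pos: [672.0, 22.0, 224.1]
eef_rot: [-1.571, 0.0, -1.537]
wrist_force: [-0.3, -0.3, -0.4]
finger_gap: 0.5
```

View pics/w18c.png

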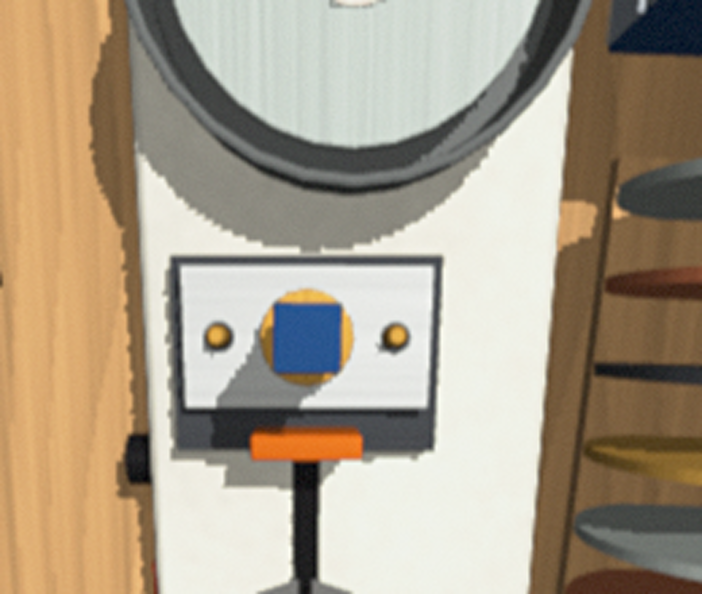

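```bash
python3 - <<'E'
from h import *
def ld(f):
    z=np.load(f);return dict(img=z['img'],intrinsics=z['K'],origin=z['o'],orientation=z['r'])
w=ld('w18.npz');c=lambda x,y:((x+.5)/2.7-.5+140,(y+.5)/2.7-.5)
a=(onz(w,c(217,334),94)+onz(w,c(397,334),94))/2;print('pins now',a, np.linalg.norm(onz(w,c(217,334),94)-onz(w,c(397,334),94)),'moved',np.linalg.norm((a-[673.1,-17.2,94])[:2]))
f=onz(w,c(305,257),74);r=onz(w,c(390,452),74);print('front',f,'rear',r)
p=onz(w,c(350,187),102);print('pan rim outer near',p)
z=ld('w9.npz');a=(onz(z,(222,94),94)+onz(z,(285,94),94))/2;print('w9 pins',a)
for n in ('scene',):
    q=manip.camera(n);print([(d['xy'],d['score']) for d in manip.tip_of('machine',q)][:2])
E
```

```text
pins now [669.61377282  94.83794667  94.        ] 78.98309209157514 moved 112.09217311847824
front [667.62882519 128.72857718  74.        ] rear [711.83732567  40.92199529  74.        ]
pan rim outer near [685.09878023 153.44680386 102.        ]
w9 pins [673.69651108 -18.00579058  94.        ]
[([307.2, 203.0], 0.63)]
```

Nothing visible blocks the way; the gap to the pan is about 25 mm. The carriage sits at roughly 111 ± 2 mm, so I'll push again and record force, moment and a picture at the stall.

```bash
python3 -m jog '[10,0,0,0,0,5, 20,5,0,0,0,10, 20,30,0,0,0,15, 20,60,0,0,0,15, 20,90,0,0,0,15, 20,115,0,0,0,15, 20,135,0,0,0,15, 20,144,0,0,0,15, 20,144,0,0,0,15, 20,144,0,0,0,15]'
python3 -c "
from h import *
s=manip.read_state();print(s['eef_pos'],s['wrist_force'],s['moment'])
q=manip.camera('scene');cv2.imwrite('pics/s19.png',cv2.resize(q['img'][80:240,200:400,::-1],None,fx=3,fy=3,interpolation=cv2.INTER_CUBIC))"
```

```text
clock: 25.18
eef_pos: [673.1, 0.5, 80.9]
eef_rot: [-1.57, 0.262, -1.539]
wrist_force: [0.8, -0.6, 0.2]
finger_gap: 0.2
[6.73053455e+02 4.92052692e-01 8.09424245e+01] [ 0.78844245 -0.56843111  0.22043411] [-0.17459676 -0.11647829  0.04963097]
```

View pics/s19.png

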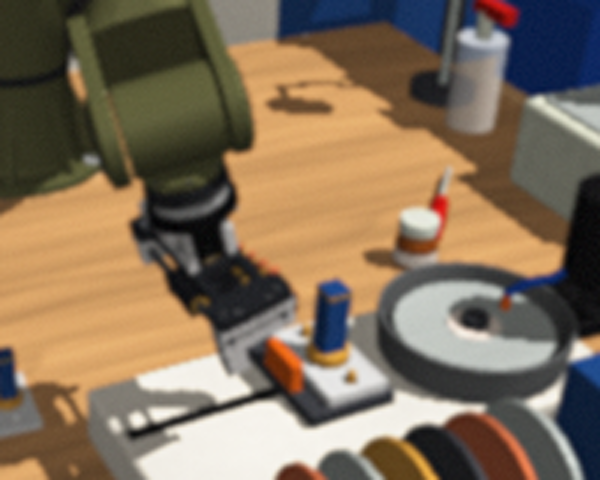

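```bash
python3 -m jog '[-5,1.3,0,0,0,0, -10,2.6,0,0,0,0, -16,4.3,0,0,0,0, -21,5.6,0,0,0,0, -25,6.7,0,0,0,0, -27,7.2,0,0,0,0, -27,7.2,0,0,0,0]'
python3 -m jog '[-1.5,0.4,0,0,0,0, -3,0.8,0,0,0,0, -4.5,1.2,0,0,0,0, -6,1.6,0,0,0,0, -7.5,2,0,0,0,0]'
python3 -m jog '[-1.5,0.4,0,0,0,0, -3,0.8,0,0,0,0, -3,0.8,0,0,0,0]'
python3 -c "
from h import *
s=manip.read_state();print(s['eef_pos'],s['wrist_force'],s['moment'])
q=manip.camera('scene');cv2.imwrite('pics/s20.png',cv2.resize(q['img'][130:240,230:350,::-1],None,fx=4,fy=4,interpolation=cv2.INTER_CUBIC))
w=manip.camera('wrist');save(w,'w20')"
```

```text
clock: 25.82
eef_pos: [671.7, 29.8, 80.2]
eef_rot: [-1.571, 0.262, -1.538]
wrist_force: [0.6, -0.0, 0.2]
finger_gap: 0.1
clock: 26.23
eef_pos: [671.6, 36.0, 80.1]
eef_rot: [-1.571, 0.26, -1.539]
wrist_force: [-0.1, -12.9, 1.3]
finger_gap: 0.4
clock: 26.48
eef_pos: [671.7, 36.3, 80.2]
eef_rot: [-1.57, 0.256, -1.54]
wrist_force: [-1.7, -20.5, 1.6]
finger_gap: 0.5
[671.65726694  36.2559447   80.20880578] [ -1.74412406 -20.52441115   1.62031188] [-4.04642868  0.26678591  0.13040568]
```

View pics/s20.png

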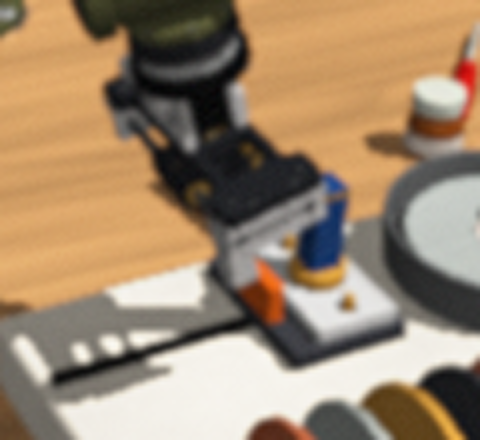

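View pics/w20.png

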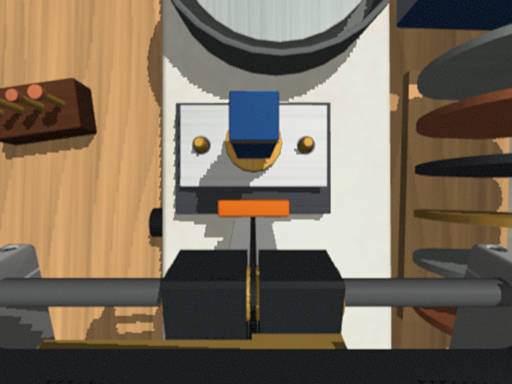

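```bash
python3 - <<'E'
from h import *
w=manip.camera('wrist');s=manip.read_state();print(s['wrist_force'])
save(w,'w21')
for r in (198,199.5,200.5,214.6,216,217): print(r,onz(w,(253,r),104)[1])
im=w['img'];print([ (r,im[r,235].tolist()) for r in range(196,220)])
c=cv2.imread('pics/c13.png');print([(r,c[r,432+150].tolist()[::-1]) for r in range(258,308,2)])
E
```

```text
[ -1.60945573 -21.76579791   2.12891453]
198 53.02323012007077
199.5 51.99023251267855
200.5 51.30161597559982
214.6 41.59625426281317
216 40.63302221354864
217 39.94504584926202
[(196, [39, 39, 45]), (197, [40, 42, 45]), (198, [38, 35, 31]), (199, [87, 47, 25]), (200, [164, 78, 18]), (201, [220, 106, 25]), (202, [230, 117, 36]), (203, [228, 114, 32]), (204, [227, 114, 30]), (205, [227, 116, 35]), (206, [227, 114, 36]), (207, [225, 111, 30]), (208, [225, 111, 27]), (209, [225, 112, 33]), (210, [225, 112, 34]), (211, [224, 111, 33]), (212, [224, 112, 30]), (213, [223, 108, 31]), (214, [219, 107, 28]), (215, [188, 93, 26]), (216, [148, 82, 51]), (217, [119, 103, 93]), (218, [131, 131, 123]), (219, [137, 136, 129])]
[(258, [37, 39, 41]), (260, [35, 38, 39]), (262, [34, 39, 42]), (264, [40, 37, 38]), (266, [90, 49, 32]), (268, [164, 77, 19]), (270, [216, 103, 25]), (272, [226, 112, 35]), (274, [223, 111, 30]), (276, [222, 111, 31]), (278, [222, 109, 29]), (280, [221, 107, 26]), (282, [221, 109, 29]), (284, [220, 108, 27]), (286, [219, 105, 28]), (288, [219, 107, 29]), (290, [220, 109, 32]), (292, [219, 106, 30]), (294, [213, 103, 28]), (296, [191, 92, 27]), (298, [153, 79, 37]), (300, [124, 91, 73]), (302, [120, 116, 106]), (304, [127, 128, 117]), (306, [132, 130, 120])]
```

```bash
python3 - <<'E'
from h import *
t=manip.camera('top')
cr=lambda x,y:((x+.5)/3-.5+200,(y+.5)/3-.5+110)
print('slot inner',onz(t,cr(80,124),60),'outer',onz(t,cr(293,136),60))
print('deck outer edge',onz(t,cr(302,120),60),'front edge carriage',onz(t,cr(173,130),74),'rear',onz(t,cr(258,150),74))
w=manip.camera('wrist')
for z in (110,130,150): print('row250',z,onz(w,(253,250),z))
E
```

```text
slot inner [671.04735249 118.15373857  60.        ] outer [ 679.66602912 -111.89040852   60.        ]
deck outer edge [ 698.62062185 -120.27198872   60.        ] front edge carriage [669.51693234  17.40484995  74.        ] rear [656.05402194 -74.75063736  74.        ]
row250 110 [671.19064872  18.51601291 110.        ]
row250 130 [670.97515441  22.70047963 130.        ]
row250 150 [670.75966009  26.88494636 150.        ]
```

```bash
python3 - <<'E'
from h import *
q=manip.camera('scene');s=manip.read_state();M=R.from_euler('xyz',s['eef_rot']).as_matrix()
for L in (-10,80,150,190,210,230,270): print(L,np.round((proj(q,s['eef_pos']+M@[0,-L,0])-[230,130])*4))
E
python3 -m jog '[-1.5,0.4,0,0,0,0, -3,0.8,0,0,0,0, -4.5,1.2,0,0,0,0]'
python3 -c "
from h import *
s=manip.read_state();print(s['wrist_force'],s['moment'],s['eef_pos'])"
```

```text
-10 [[247. 306.]]
80 [[225. 211.]]
150 [[206. 129.]]
190 [[194.  79.]]
210 [[188.  53.]]
230 [[182.  26.]]
270 [[169. -30.]]
clock: 27.03
eef_pos: [671.7, 36.9, 80.3]
eef_rot: [-1.57, 0.251, -1.542]
wrist_force: [-6.3, -50.9, 6.2]
finger_gap: 0.2
[ -6.32197614 -50.87187326   6.15123995] [-9.47739306  1.04525037  0.44544034] [671.70827113  36.8520126   80.27840544]
```

Even at 51 N nothing moved. The moment (lever about 0.19 m) places the contact at the fingertip on the lug, so this is a hard stop. I'll back off clear and make a last check.

```bash
python3 -m jog '[4,-1.1,0,0,0,0, 10,-2.7,0,0,0,0, 25,-7,0,0,0,0, 45,-15,0,0,0,0, 70,-40,0,0,0,0, 90,-70,0,0,0,0, 100,-100,0,0,0,0, 105,-125,0,0,0,0, 110,-140,0,0,0,0, 110,-140,0,0,0,0]'
python3 -m jog '[0,0,0,0,0,-5, 0,0,0,0,0,-10, -30,-20,0,0,0,-15, -60,-20,0,0,0,-15, -90,-20,0,0,0,-15, -90,-20,0,0,0,-15]'
python3 - <<'E'
from h import *
q=manip.camera('scene');t=manip.camera('top');w=manip.camera('wrist');s=manip.read_state();print(s['wrist_force'],s['eef_pos'])
for d in manip.tip_of('lug',w)[:1]: print('lug',onz(w,d['xy'],94))
save(w,'w22')
a=cv2.resize(q['img'][110:260,60:400,::-1],None,fx=2.3,fy=2.3,interpolation=cv2.INTER_CUBIC)
cv2.imwrite('pics/c22.png',a)
E
```

```text
clock: 27.87
eef_pos: [676.8, -100.2, 190.4]
eef_rot: [-1.566, 0.26, -1.539]
wrist_force: [0.3, 0.6, 0.5]
finger_gap: 0.4
clock: 28.37
eef_pos: [673.3, -10.5, 230.5]
eef_rot: [-1.569, 0.001, -1.533]
wrist_force: [1.1, -1.0, 0.3]
finger_gap: 0.6
[ 0.15732365 -0.57114958  0.33113721] [672.95420287 -16.04817784 228.23827739]
lug [669.13600657  40.15968888  94.        ]
```

View pics/c22.png

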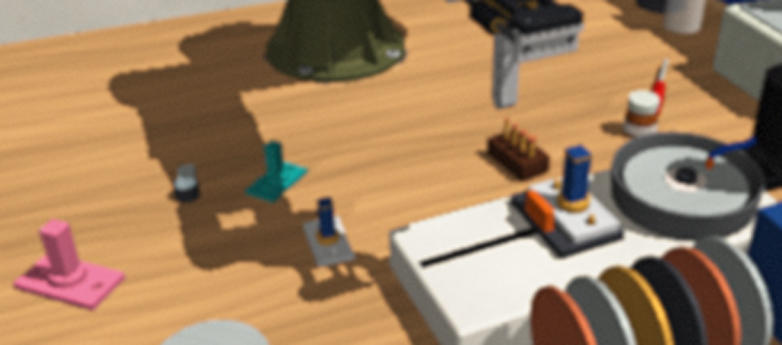

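View pics/w22.png

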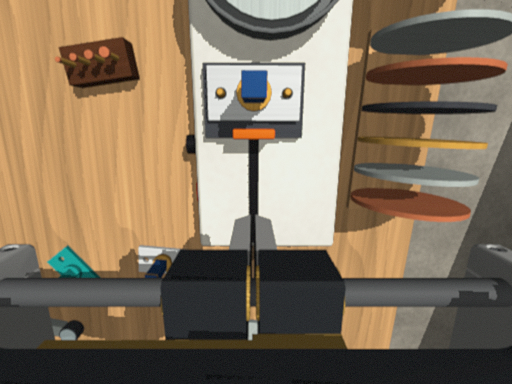

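The mast is flush with both pins through it, the carriage is against its stop, the arm is clear, and the bystanders in view are in place. Handing in.

```bash
python3 -c "
from cell import manip
print(manip.sign_off())"
```

```text
the job is handed in; nothing more can be done
None
```

The mast is seated on the carriage and the carriage is pushed to a hard stop, but the travel measured about 8 mm less than the 120 mm given. The job is handed in, at about 28 s on the clock.

**Seating:** I took the larger blue-post mast and lowered it over both pins. I let go only once the height had stalled with about 10 N of contact and almost no moment. In the last pictures it sits flush, with both pins showing through the plate.

**Push:** I pushed the carriage by its lug with closed fingers, at about 3 N.

**Checks that disagreed:**
- **Travel:** the cameras and the arm's own position gave 111–113 mm. The carriage did not move further at up to 51 N, the contact was only the fingertip on the lug, and nothing visible blocked it. I took this as the inner stop. The carriage may have started a few mm in from the outer end, but I could not confirm that.
- **Fingertips:** they stood about 10 mm behind the TCP, not 22 mm ahead as stated. My first push therefore passed over the lug without touching it. I noticed, backed out and repeated it lower with the tool tilted.

**At hand-in:** the arm was clear with about 0 N on the wrist. The other loose things I could see had not moved; the far table edges were not in the last pictures.

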